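Refill the scent-bead tin and hover its lid

TASK

Tip all four ceramic scent beads from the orange scoop through the funnel mouth into the round tin on the turntable, then stand the empty scoop upright on the open glass shelf and let go of it. Then pick up the tin's lid by its knob, carry it over the things on the turntable and finish while still holding it, level, still and centred over the tin's mouth, about a centimetre above it and never touching it, so that I can look in before closing it. Leave the other things, and the tin itself, standing where they are.

Things in the scene. Friction and masses are not known exactly. Their poses are not given: they have to be found in the camera images.
- tin: Round teal tin, loose, 0.55 kg, upright on the turntable. Origin: centre of its underside, z up. Foot 80 mm wide, 6 mm thick; tube body 56 mm outside, 48 mm inside, up to 80 mm height; above it a bare aluminium funnel flares to 100 mm outside at 108 mm, then a straight collar to the mouth at 120 mm. Inner floor at 8 mm. Beads are in when they lie inside the tube body.
- tin_mouth (a point): Centre of the tin's open mouth, in the plane of its rim, 120 mm above the tin's underside. The mouth is 92 mm wide inside, 100 mm outside.
- lid: The tin's lid, about 0.06 to 0.13 kg: a teal solid disc 108 mm across and 10 mm thick with an aluminium face, lying on the shelf with its round wooden knob up. Origin: centre of the disc's flat underside; z up through the knob.
- lid_knob (a point): Point to grip on the lid's axis, 31 mm above its underside, i.e. 15 mm below the top of the knob. The knob is an upright cylinder 28 mm across, from 10 to 46 mm above the underside.
- lid_under (a point): Centre of the lid's flat underside (same point as the lid's origin).
- scoop: Orange scoop, 60 to 120 g. Origin on its underside; own -x points out of the open front, z up. Tray: x -36 (front) to +40 mm, 54 mm wide in y (46 inside), side and rear walls 36 mm high. Its inner floor rises 15 deg from the rear (4 mm) to the front lip (22 mm): beads stay at the rear while level and roll out when the front dips well past 15 deg (45 is plenty). A bar handle runs above the tray.
- scoop_grip (a point): Grip point on the scoop's handle bar, at (8, 0, 72) mm in the scoop's frame. The bar runs along the scoop's x from -20 to +40 mm, is 16 mm thick in y and 58 to 86 mm above the underside, carried by a post at the rear wall; pinch it across y from above.
- scoop_lip (a point): Middle of the scoop's front pouring lip, at (-36, 0, 22) mm in the scoop's frame; the side walls reach 22 mm below and 14 mm above it.
- bead0_center (a point): Centre of white ceramic scent bead 1 of 4, a ball 20 mm across, 11 g; starts in the scoop.
- bead1_center (a point): Centre of white ceramic scent bead 2 of 4, a ball 20 mm across, 11 g; starts in the scoop.
- bead2_center (a point): Centre of white ceramic scent bead 3 of 4, a ball 20 mm across, 11 g; starts in the scoop.
- bead3_center (a point): Centre of white ceramic scent bead 4 of 4, a ball 20 mm across, 11 g; starts in the scoop.
- turntable: White round turntable organiser, fixed (does not turn), 300 mm across with a 5 mm thick rim 36 mm high; the floor inside is 16 mm above the shelf. Origin: centre of its underside on the shelf.
- earring_box: Black acrylic earring box, 70 x 50 x 100 mm (x, y, z), standing on the turntable beside the tin; origin at the centre of its underside. Leave it.
- cream: Amber bottle 40 mm across and 100 mm tall standing on the turntable on the other side of the tin; origin at the centre of its underside. Leave it.
- comb: Bamboo comb 170 x 37 x 6 mm lying flat on the shelf to the right of the turntable; origin at its middle, on the underside. Leave it.
- clip: Aluminium hair clip 75 x 14 x 11 mm lying on the shelf to the left of the turntable; origin at its middle, on the underside. Leave it.
- hanger: Wooden hanger folded flat, wood 210 x 46 x 12 mm with its long side along its own x, a wire hook reaching 175 mm out along +x from the origin, lying between the robot and the turntable; origin at the middle of the wood, on the underside. Leave it.
Mind the look-alikes: they are no part of the job. Several things have the shape of the cream; the one meant has the colours described above.

How it is judged:
On the way, in this order (a step that is already met when the one before it is completed fails the run):
1. all four beads are inside the tin's tube body (z of bead0_center in the frame of tin between 0 and 0.078 m and horizontal distance between each of bead0_center, bead1_center, bead2_center, bead3_center and tin below 0.03 m and z of bead1_center in the frame of tin between 0 and 0.078 m and z of bead2_center in the frame of tin between 0 and 0.078 m and z of bead3_center in the frame of tin between 0 and 0.078 m), for 0.2 s.
2. the empty scoop stands upright on the glass shelf, let go (height (world z) of scoop below 0.008 m and angle between scoop's own z axis and vertical below 0.12 rad and contact force between the fingers and scoop below 0.1 N and linear speed of scoop below 0.03 m/s), for 0.2 s.
At the end, for the whole second after the job is handed in: Lid held still in the fingers, its underside 3 to 25 mm above the tin's mouth, centred within 10 mm, level within 0.1 rad, touching neither tin, box nor bottle; all beads in the tube body; scoop upright on the shelf, let go; tin upright, within 30 mm of its start (all of step 1 and horizontal distance between lid_under and tin_mouth below 0.01 m and z of lid_under in the frame of tin_mouth between 0.003 and 0.025 m and angle between lid's own z axis and vertical below 0.1 rad and linear speed of lid below 0.02 m/s and contact force between the fingers and lid above 1 N and contact force between lid and tin below 0.1 N and contact force between lid and earring_box below 0.1 N and contact force between lid and cream below 0.1 N and height (world z) of scoop below 0.008 m and angle between scoop's own z axis and vertical below 0.12 rad and contact force between the fingers and scoop below 0.1 N and angle between tin's own z axis and vertical below 0.08 rad and distance of tin from where it was at the start of the episode below 0.03 m); the arm keeps its last pose, push and grip.
It fails at once if the lid touches the tin (contact force between lid and tin above 0.3 N).
It fails at once if the tin is tipped or shoved (angle between tin's own z axis and vertical above 0.25 rad or distance of tin from where it was at the start of the episode above 0.03 m).
It fails at once if the earring box, bottle, comb, hair clip or hanger is moved over 30 mm (distance of any of earring_box, cream, comb, clip, hanger from where it was at the start of the episode above 0.03 m).
It also fails if it takes over 72 s, if anything falls off the work surface, if the arm or the gripper's body presses on something with over 40 N, if the wrist force passes 120 N, or if a joint passes its speed limit or range.

ROBOT

A 6-joint arm with a two-finger parallel gripper is mounted at the origin on the work surface. World frame = base frame: x ahead of the robot, y to its left, z up, the work surface at z = 0. Lengths are in m, angles in rad, forces in N, time in s.
With the tool pointing down it reaches from about 0.325 to 0.9 m from the base axis. Payload 6.1 kg.
Tool frame: the origin (TCP) lies between the finger pads; the fingertips stand 14 mm ahead of it and the grasp point (between the pads) lies 5 mm behind it; z points along the fingers, y is the line along which they close (so a half turn about z gives the same grasp; the last joint's range is limited). The gripper opens to 85 mm and grips with 20 to 120 N. Pads are 22 mm wide; open, the fingers measure 114 mm over their backs; the gripper's body (76 mm by 85 mm) begins 54 mm behind the grasp point. The pads swing forward as they close: fully open they stand 13 mm farther back than shut.
Start: joints at [-1.428, 0.22, 1.526, -0, 1.395, -0.126], TCP at [0.166, -0.603, 0.245] pointing down, gripper open.
Joint ranges: [-2.98, 2.98], [-0.91, 2.08], [0.09, 2.57], [-1.24, 4.39], [0.2, 2.65], [-2.68, 2.68]. Speed limits (rad/s): [2.57, 2.57, 3.01, 3.14, 3.14, 3.14].

INTERFACE

Orientations are given as a unit quaternion [w, x, y, z].
In Python, from rig import env gives the robot as it stands.
- The arm moves only by the tool servo_tool, never from a script. Its argument "motion" is text: rows parted by semicolons, each of 5 numbers parted by spaces: the shift along the tool's x, y, z in mm, then the turn about the tool's z in degrees, then the finger opening in mm, from 0 to 85.4. A call has 1 to 12 rows; each row shifts and turns the commanded pose from where the row before left it, along the tool's axes as they then stand; what a row does not reach is not made up. A row lasts 1/8 s, in which the tool goes at most 62.5 mm and 10.7 degrees, less where a joint would pass 70% of its speed; a pose out of reach is approached as far as the arm can. A call is refused whole if a number of a shift passes 62.5 or a number of a turn 10.7, either way. A call with a gripper value outside its range is refused whole. The fingers move at their own pace and stop on an object; "squeeze" is the grip in N (left out, the last holds). Time passes only in rows, so rows that do not move let the fingers close. It gives the time, the measured TCP pose, the force, the opening and the grip force at its end, in the units of the state.
- env.get_state(): the state, without advancing time (a new reading comes with each control period).
- env.capture(name): name is "side" or "top" or "wrist"; returns (picture, depth): 420x560x3 uint8, red, green, blue; 420x560 float32, m along the optical axis (not along the pixel's ray), 0 where there is no reading.
- env.calibration(name): a dict with "mtx" (3x3 intrinsics, pixels), "k1" (the pictures are not rectified: a ray, as slopes to the right and down, at radius r is drawn at 1 + k1 r^2 times it, then the intrinsics apply), "rvec" (rotation vector, rad) and "tvec" (3), from world to camera coordinates, as OpenCV has them; the wrist camera has in their place "tool_from_camera" (4x4, takes a point from camera to tool coordinates, whose origin is the TCP and whose axes are the flange's). Camera axes: x right, y down, z forward; pixel columns grow to the right and rows downward; lengths in m; the calibration is good to about 2 mm. A picture is of the moment at which its call begins: read the wrist's pose just before it. calibration takes no time and is no camera call.
- env.finish_job(): hands the job in; it is judged then, once.
The state is a dict: "time": time; "joints": joint angles; "qd": joint speeds; "joint_efforts": joint torques, N m; "ee_pos": TCP position; "orientation": TCP orientation; "contact_force": force on the tool from outside, world axes, zero at the start; "wrist_torque": the same for the moment, N m; "gripper_width": finger opening in m; "grasp_force": force on a finger pad.
Only numpy, scipy, OpenCV 4.12 (cv2) and the standard library are available. Lean on these libraries where they do the work, as an engineer would, in place of code of your own. Each camera call takes 0.05 s, during which the arm holds its last target. There are 200 camera calls.

## Working session

There is one attempt and no reset: what is moved stays moved. The work goes in short steps, Python scripts to look and compute and a tool call to move; the robot and the scene stay as the last step left them, time stands still between calls to the robot, and variables do not carry over. Pictures are saved under pics/ and viewed, at most 10 in all, crops included, and the job is handed in when it is done.

Besides the shell and the picture viewer there is one more tool, called after ">>>" as name(argument=value, ...) on one line, values as JSON. servo_tool: Moves the arm, as the interface text tells. Its arguments: {"type":"object","properties":{"motion":{"type":"string"},"squeeze":{"type":"number"}},"required":["motion"]}

```bash
mkdir -p pics; ls; cat > h.py <<'E'
import numpy as np, cv2
from scipy.spatial.transform import Rotation as R
from rig import env
def snap(n,fn):
    s=env.get_state(); p,d=env.capture(n); c=env.calibration(n)
    if n=='wrist':
        q=s['orientation']; T=np.eye(4); T[:3,:3]=R.from_quat([q[1],q[2],q[3],q[0]]).as_matrix(); T[:3,3]=s['ee_pos']
        M=T@np.array(c['tool_from_camera'])
    else:
        W=np.eye(4); W[:3,:3]=cv2.Rodrigues(np.array(c['rvec'],float))[0]; W[:3,3]=np.ravel(c['tvec']); M=np.linalg.inv(W)
    np.savez(f'pics/{fn}.npz',p=p,d=d,M=M,K=np.array(c['mtx']),k1=c['k1'])
    cv2.imwrite(f'pics/{fn}.png',p[:,:,::-1])
def load(fn): return np.load(f'pics/{fn}.npz')
def rays(L,uv):
    uv=np.array(uv,float).reshape(-1,1,2)
    n=cv2.undistortPoints(uv,L['K'],np.array([float(L['k1']),0,0,0]))[:,0]
    return np.c_[n,np.ones(len(n))]
def atz(L,uv,z):
    r=rays(L,uv)@L['M'][:3,:3].T; o=L['M'][:3,3]
    return o+r*((z-o[2])/r[:,2])[:,None]
def bydepth(L,uv):
    uv=np.array(uv,int).reshape(-1,2); d=L['d'][uv[:,1],uv[:,0]]
    return (rays(L,uv)*d[:,None])@L['M'][:3,:3].T+L['M'][:3,3]
def cloud(L):
    g=np.mgrid[0:420,0:560]; return bydepth(L,np.c_[g[1].ravel(),g[0].ravel()]).reshape(420,560,3)
E
python3 - <<'E'
from h import *
np.set_printoptions(precision=3,suppress=True)
snap('top','t0');snap('side','s0')
for n in('top','side'): print(load(n[0]+'0')['M'])
print(env.get_state()); print(env.calibration('wrist'))
E
```

```text
pics
[[ 0.022 -0.98   0.195  0.318]
 [-1.    -0.023 -0.003 -0.002]
 [ 0.008 -0.195 -0.981  1.354]
 [ 0.     0.     0.     1.   ]]
[[-0.953 -0.2    0.228  0.345]
 [-0.304  0.628 -0.717  0.748]
 [ 0.    -0.752 -0.659  0.807]
 [ 0.     0.     0.     1.   ]]
{'time': 0.1, 'joints': array([-1.428,  0.221,  1.528, -0.   ,  1.395, -0.126]), 'qd': array([ 0.001,  0.   , -0.002, -0.001,  0.001, -0.002]), 'joint_efforts': array([  0.001, -49.825, -39.055,  -0.   ,   0.006,  -0.   ]), 'ee_pos': array([ 0.166, -0.602,  0.244]), 'orientation': array([-0.001,  0.991,  0.134, -0.   ]), 'contact_force': array([0.535, 0.044, 0.423]), 'wrist_torque': array([-0.009, -0.021,  0.011]), 'grasp_force': 0.0, 'gripper_width': 0.08548673577865325}
{'mtx': array([[342.059,   0.   , 275.842],
       [  0.   , 342.059, 201.375],
       [  0.   ,   0.   ,   1.   ]]), 'k1': 0.009396593885219753, 'tool_from_camera': array([[ 0.001, -0.959, -0.282,  0.071],
       [ 1.   ,  0.001,  0.001,  0.   ],
       [-0.001, -0.282,  0.959, -0.128],
       [ 0.   ,  0.   ,  0.   ,  1.   ]])}
```

View pics/t0.png

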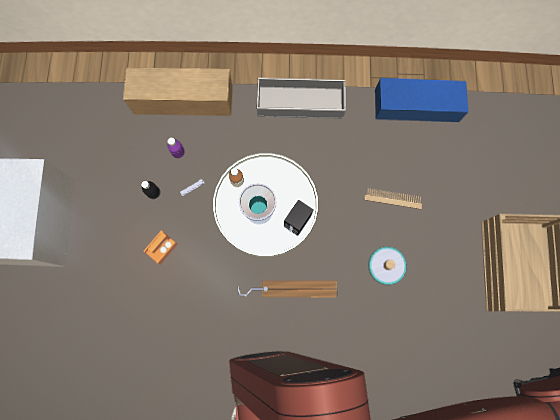

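View pics/s0.png

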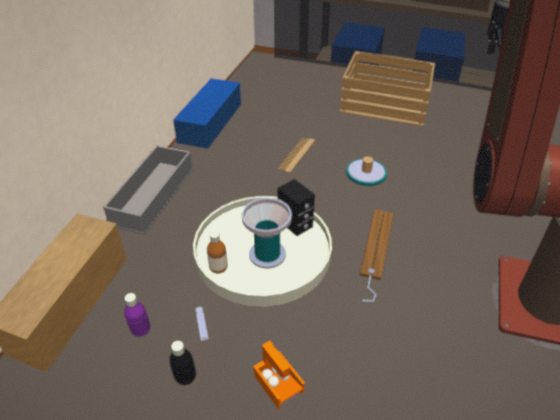

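Top view: the scoop is orange at (160,247), the lid at (388,266), the tin at (258,204), the amber cream at (236,177), the clip at (192,187) and the hanger at about (290,289). Look-alikes for the cream are purple (175,148) and black (150,188). The lid's only rival is the tin mouth. I'll take one enlarged crop of the scoop and estimate positions.

```bash
python3 - <<'E'
from h import *
np.set_printoptions(precision=3,suppress=True)
t=load('t0');s=load('s0')
a=cv2.resize(t['p'][222:272,130:190],None,fx=6.6,fy=6.6,interpolation=cv2.INTER_CUBIC)
b=cv2.resize(s['p'][335:410,245:315],None,fx=5.6,fy=5.6,interpolation=cv2.INTER_CUBIC)
c=np.zeros((430,800,3),np.uint8);c[:330,:396]=a;c[:420,400:792]=b
cv2.imwrite('pics/crop1.png',c[:,:,::-1])
for L in(t,s):
    C=cloud(L);p=L['p'].astype(int);m=(p[...,0]>170)&(p[...,2]<70)&(p[...,1]<150)&(L['d']>0)
    m&=(C[...,1]>.1)&(C[...,2]<.12)&(np.hypot(C[...,0]-.42,C[...,1]-.28)<.12)
    P=C[m]; h=P[P[:,2]>.068]; print('scoop',len(P),np.median(P,0),P.min(0),P.max(0),'bar',len(h),h.mean(0),h.min(0),h.max(0), np.linalg.svd(h[:,:2]-h[:,:2].mean(0))[2][0])
print('lid knob',bydepth(t,[[389,265]]),atz(t,[[388,266]],.01), 'tin',atz(t,[[258,202]],.136),bydepth(t,[[258,207]]))
# knob/rim clouds
for L in(t,s):
    C=cloud(L)
    P=C[(C[...,2]>.038)&(C[...,2]<.06)&(np.hypot(C[...,0]-.36,C[...,1]+.27)<.1)]; print('knob',len(P),P.mean(0) if len(P) else 0, np.median(P,0) if len(P) else 0)
    P=C[(C[...,2]>.128)&(C[...,2]<.145)&(np.hypot(C[...,0]-.52,C[...,1]-.03)<.1)];print('rim',len(P),(P.min(0)+P.max(0))/2,P.min(0),P.max(0))
    P=C[(C[...,2]>.06)&(C[...,2]<.2)&(np.hypot(C[...,0]-.52,C[...,1]-.03)<.15)]
    P=P[np.hypot(P[:,0]-.52,P[:,1]-.03)>.07];print(P.min(0),P.max(0))
E
```

```text
return _methods._mean(a, axis=axis, dtype=dtype,
  ret = um.true_divide(
Traceback (most recent call last):
ValueError: zero-size array to reduction operation minimum which has no identity
```

View pics/crop1.png

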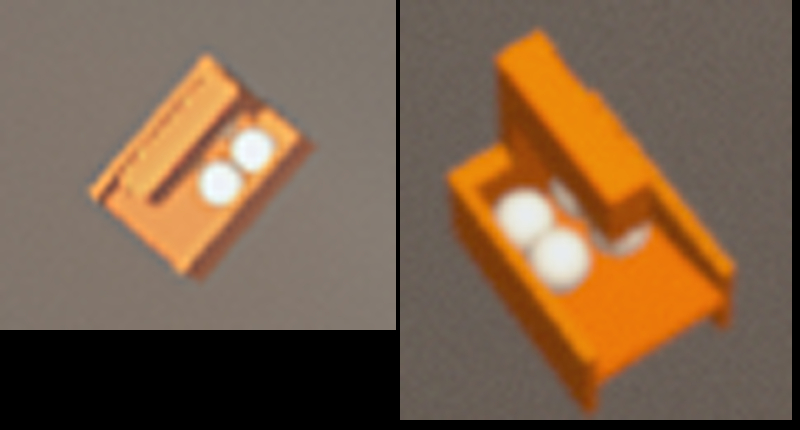

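>>> servo_tool(motion="0 0 -60 0 85;0 0 -60 0 85;0 0 -60 0 85;0 0 -60 0 85;0 0 -60 0 85;0 0 -60 0 85;0 0 -60 0 85;0 0 -60 0 85")

```text
time: 1.1
ee_pos: [0.1661, -0.6038, 0.7074]
orientation: [0.003, 0.991, 0.134, 0.0]
contact_force: [-0.0, -1.9, 1.1]
gripper_width: 0.0843
grasp_force: 0.0
```

The crop confirms the orange scoop with beads at its rear. Its bar runs from lower-left (front) to upper-right (rear) at about (145,190)–(225,75) in the left crop. I can't command tilt directly, so I'm checking how the arm behaves at its reach limit.

>>> servo_tool(motion="0 0 -60 0 85;0 0 -60 0 85;0 0 -60 0 85;0 0 -60 0 85;0 0 -60 0 85;0 0 -60 0 85;0 0 0 0 85")

```text
time: 1.98
ee_pos: [0.1255, -0.4555, 0.8543]
orientation: [0.068, 0.989, 0.134, 0.009]
contact_force: [-0.6, 0.3, -0.8]
gripper_width: 0.0849
grasp_force: 0.0
```

```bash
python3 - <<'E'
from h import *
np.set_printoptions(precision=3,suppress=True)
print(env.get_state()['joints'])
t=load('t0');s=load('s0')
for L in(t,s):
    C=cloud(L);p=L['p'].astype(int);m=(p[...,0]>150)&(p[...,2]<100)&(p[...,0]-p[...,2]>100)&(L['d']>0)
    m&=(C[...,2]<.12)&(np.hypot(C[...,0]-.42,C[...,1]-.28)<.12)
    P=C[m]; print('scoop',len(P),P.min(0),P.max(0))
    h=P[P[:,2]>.075]
    if len(h): print('bar',len(h),h.mean(0),h.min(0),h.max(0), np.linalg.svd(h[:,:2]-h[:,:2].mean(0))[2][0])
    for n,z0,z1,c,r in(('knob',.038,.06,(.36,-.27),.08),('rim',.125,.145,(.52,.03),.1),('clutter',.09,.2,(.53,.03),.15)):
        d=np.hypot(C[...,0]-c[0],C[...,1]-c[1]);P=C[(C[...,2]>z0)&(C[...,2]<z1)&(d<r)&(d>(.07 if n=='clutter' else 0))]
        if len(P): print(n,len(P),P.mean(0),(P.min(0)+P.max(0))/2,P.min(0),P.max(0))
print(atz(t,[[389,265]],.046),atz(t,[[388,266]],.01),atz(t,[[258,202]],.136))
k=130+np.array([208,145,225,160])/6.6;v=222+np.array([60,185,75,198])/6.6;print('bar corners',atz(t,np.c_[k,v],.086))
E
```

```text
[-1.485  0.35   0.088  0.044  2.567 -0.145]
scoop 356 [ 0.437  0.288 -0.003] [0.525 0.375 0.091]
bar 115 [0.488 0.324 0.085] [0.461 0.302 0.077] [0.514 0.347 0.091] [-0.788  0.616]
rim 121 [0.567 0.047 0.134] [0.581 0.053 0.135] [0.544 0.004 0.126] [0.618 0.102 0.144]
clutter 1043 [0.594 0.008 0.115] [0.583 0.004 0.117] [ 0.523 -0.095  0.09 ] [0.644 0.102 0.144]
scoop 1189 [ 0.435  0.252 -0.005] [0.535 0.376 0.089]
bar 351 [0.486 0.329 0.085] [0.46  0.303 0.075] [0.515 0.352 0.089] [-0.791  0.612]
rim 316 [0.573 0.053 0.132] [0.582 0.057 0.131] [0.545 0.007 0.125] [0.618 0.106 0.138]
clutter 1473 [0.596 0.013 0.116] [0.584 0.008 0.114] [ 0.523 -0.093  0.09 ] [0.644 0.109 0.138]
[[ 0.443 -0.312  0.046]] [[ 0.443 -0.318  0.01 ]] [[0.592 0.052 0.136]]
bar corners [[0.517 0.313 0.086]
 [0.464 0.335 0.086]
 [0.51  0.306 0.086]
 [0.459 0.329 0.086]]
```

```bash
cat >> h.py <<'E'
import json
def log():
    s=env.get_state(); open('log.txt','a').write(json.dumps([list(map(float,s[k])) for k in('joints','ee_pos','orientation')])+'\n')
    q=s['orientation']; Rm=R.from_quat([q[1],q[2],q[3],q[0]]).as_matrix(); a=Rm[:,2]
    print('t',round(s['time'],2),'p',s['ee_pos'],'lean deg',np.degrees(np.hypot(a[0],a[1])),'az',np.degrees(np.arctan2(a[1],a[0])),'y az',np.degrees(np.arctan2(Rm[1,1],Rm[0,1])),'q',s['joints']); return s,Rm
E
python3 -c "
from h import *
np.set_printoptions(precision=3,suppress=True)
log()"
```

```text
t 1.98 p [ 0.126 -0.455  0.854] lean deg 7.830545973486129 az -74.99922221443481 y az -74.60174489040203 q [-1.485  0.35   0.088  0.044  2.567 -0.145]
```

>>> servo_tool(motion="60 0 40 -8 85;60 0 40 -8 85;60 0 0 -8 85;60 0 0 -8 85;60 0 0 -8 85;60 0 0 -8 85;60 0 0 -8 85;60 0 0 -8 85;60 0 0 -8 85;60 0 0 -8 85;60 0 0 -8 85;60 0 0 -8 85")

```text
time: 3.48
ee_pos: [0.4463, 0.0651, 0.7328]
orientation: [0.05, 0.572, 0.818, -0.043]
contact_force: [0.4, 1.1, -0.3]
gripper_width: 0.0847
grasp_force: 0.0
```

```bash
python3 -c "
from h import *
np.set_printoptions(precision=3,suppress=True)
log()"
```

```text
t 3.48 p [0.446 0.065 0.733] lean deg 7.535648497539786 az -75.94456025397018 y az 19.99376505441636 q [ 0.062 -0.001  0.84  -0.17   2.272 -0.399]
```

Leaning persists in the world frame, so I can grasp the scoop with a leaned tool and pour by turning about the leaned tool axis. Continuing around.

>>> servo_tool(motion="62 0 0 -8 85;62 0 0 -8 85;62 0 0 -8 85;62 0 0 -8 85;62 0 0 -8 85;62 0 0 -8 85;62 0 0 -8 85;62 0 0 -8 85;62 0 0 -8 85;62 0 0 -8 85;62 0 0 -8 85;62 0 0 -8 85")

```text
time: 4.97
ee_pos: [-0.1487, 0.3523, 0.675]
orientation: [0.003, -0.225, 0.972, -0.068]
contact_force: [-0.2, 1.7, -0.1]
gripper_width: 0.0852
grasp_force: 0.0
```

```bash
python3 -c "
from h import *
np.set_printoptions(precision=3,suppress=True)
s,Rm=log();from h import *
D=[json.loads(l) for l in open('log.txt')]
for j,p,q in D:
    E=lambda a,b:R.from_euler(a,b)
    M=E('z',j[0])*E('y',j[1])*E('y',j[2])*E('z',j[3])*E('y',j[4])*E('z',j[5])
    print((M.inv()*R.from_quat([q[1],q[2],q[3],q[0]])).as_euler('xyz'))
"
```

```text
t 4.97 p [-0.149  0.352  0.675] lean deg 7.777158547509292 az -74.39282896066419 y az 116.11275178109778 q [ 1.772 -0.144  1.1   -0.013  2.322 -0.262]
[0.    0.    1.571]
[0.    0.    1.571]
[-0.     0.     1.571]
```

>>> servo_tool(motion="0 0 -50 0 85;0 0 -50 0 85;0 0 -50 0 85;0 0 -50 0 85")

```text
time: 5.48
ee_pos: [-0.1507, 0.3719, 0.8247]
orientation: [0.004, -0.223, 0.974, -0.044]
contact_force: [0.0, 0.0, -0.0]
gripper_width: 0.0849
grasp_force: 0.0
```

```bash
cat >> h.py <<'E'
def Z(a):return R.from_euler('z',a).as_matrix()
def Y(a):return R.from_euler('y',a).as_matrix()
def fkparts(j):
    A=Z(j[0]);B=A@Y(j[1]);C=B@Y(j[2]);D=C@Z(j[3])@Y(j[4])
    return A,B,C,D
def design(j):
    A,B,C,D=fkparts(j)
    # x0,y0,z0 ; L1 along z ; elbow x & L2 along C ; L3 along D z
    return np.c_[A,B[:,2],C[:,0],C[:,2],D[:,2]]
E
python3 -c "
from h import *
np.set_printoptions(precision=4,suppress=True)
log()
D=[json.loads(l)[:2] for l in open('log.txt')]
D.append([[-1.428,0.221,1.528,0,1.395,-.126],[.166,-.602,.244]])
M=np.vstack([design(j) for j,p in D]);b=np.hstack([p for j,p in D])
x,r,k,sv=np.linalg.lstsq(M,b,rcond=None);print(x,k,sv,M@x-b)"
```

```text
t 5.47 p [-0.1507  0.3719  0.8247] lean deg 5.08745703303178 az -72.48830006908169 y az 115.8101186617156 q [ 1.7665  0.1867  0.3979 -0.0205  2.6453 -0.2718]
[-0.      0.0786  0.3105  0.4119  0.0522  0.5479  0.3199] 7 [4.3643 3.0867 2.2365 0.8698 0.7119 0.3856 0.1049] [ 0. -0. -0.  0.  0.  0. -0. -0.  0. -0. -0.  0. -0. -0. -0.]
```

>>> servo_tool(motion="0 0 -30 0 85;52 0 0 -7.4 85;52 0 0 -7.4 85;52 0 0 -7.4 85;52 0 0 -7.4 85;0 -20 -30 0 85")

```text
time: 6.22
ee_pos: [-0.2987, 0.231, 0.8401]
orientation: [-0.008, -0.468, 0.883, -0.028]
contact_force: [0.3, -0.4, 0.0]
gripper_width: 0.0849
grasp_force: 0.0
```

```bash
python3 -c "
from h import *
np.set_printoptions(precision=4,suppress=True)
s,_=log();p=s['ee_pos'];print(np.degrees(np.arctan2(p[1],p[0])),np.hypot(*p[:2]))"
```

```text
t 6.22 p [-0.2987  0.231   0.8401] lean deg 3.3674543257733536 az -77.301600914359 y az 145.87181845408614 q [ 2.2511  0.1325  0.4151  0.0548  2.6461 -0.2465]
142.28967128300872 0.3775955307790284
```

Now at azimuth 142°. I'll push up and inward to lean outward.

>>> servo_tool(motion="0 -40 -35 0 85;0 -40 -35 0 85;0 -40 -35 0 85;0 -40 -35 0 85")

```text
time: 6.72
ee_pos: [-0.1738, 0.1493, 0.8662]
orientation: [-0.012, -0.464, 0.886, 0.025]
contact_force: [0.5, 1.1, -0.6]
gripper_width: 0.0847
grasp_force: 0.0
```

```bash
python3 -c "
from h import *
np.set_printoptions(precision=4,suppress=True)
s,_=log();p=s['ee_pos'];print(np.degrees(np.arctan2(p[1],p[0])),np.hypot(*p[:2]))"
```

```text
t 6.72 p [-0.1738  0.1493  0.8662] lean deg 3.2158151640726196 az 143.44807184021312 y az 145.2887779023506 q [ 2.0445 -0.2117  0.6557  0.0524  2.6467 -0.4445]
139.33428462012844 0.22915071974463197
```

>>> servo_tool(motion="0 0 -60 0 85;0 0 -60 0 85;0 0 -60 0 85;0 0 -60 0 85")

```text
time: 7.22
ee_pos: [-0.1855, 0.1459, 0.9179]
orientation: [-0.012, -0.46, 0.882, 0.105]
contact_force: [-0.5, 0.4, -0.2]
gripper_width: 0.0852
grasp_force: 0.0
```

```bash
python3 -c "
from h import *
np.set_printoptions(precision=4,suppress=True)
s,_=log();p=s['ee_pos'];print(np.degrees(np.arctan2(p[1],p[0])),np.hypot(*p[:2]))"
```

```text
t 7.22 p [-0.1855  0.1459  0.9179] lean deg 11.994565466023674 az 124.29054680362243 y az 145.57289833152652 q [ 2.1212 -0.1204  0.4047  0.0212  2.6466 -0.3923]
141.8229879021812 0.2359684482668932
```

>>> servo_tool(motion="48 8 0 -10.5 85;48 8 0 -10.5 85;48 8 0 -10.5 85;0 0 -60 0 85;0 0 -60 0 85;0 0 -60 0 85")

```text
time: 7.98
ee_pos: [-0.2534, 0.0341, 0.9539]
orientation: [-0.001, -0.643, 0.745, 0.178]
contact_force: [-6.3, -17.9, -2.4]
gripper_width: 0.085
grasp_force: 0.0
```

```bash
python3 -c "
from h import *
np.set_printoptions(precision=4,suppress=True)
s,_=log();p=s['ee_pos'];print(np.degrees(np.arctan2(p[1],p[0])),np.hypot(*p[:2]))"
```

```text
t 7.97 p [-0.2534  0.0341  0.9539] lean deg 20.041001837841833 az 131.17680550193384 y az 173.471277223231 q [ 2.9786  0.0684  0.0954 -0.4878  2.6472 -0.4855]
172.32910726139042 0.255667982106361
```

>>> servo_tool(motion="-45 0 -20 10 85;-45 0 -20 10 85;0 -35 -50 0 85;0 -35 -50 0 85;0 0 0 0 85")

```text
time: 8.6
ee_pos: [-0.1457, 0.037, 0.9714]
orientation: [-0.035, -0.531, 0.819, 0.213]
contact_force: [0.1, -0.4, -1.1]
gripper_width: 0.0849
grasp_force: 0.0
```

```bash
python3 -c "
from h import *
np.set_printoptions(precision=4,suppress=True)
s,_=log();p=s['ee_pos'];print(np.degrees(np.arctan2(p[1],p[0])),np.hypot(*p[:2]))"
```

```text
t 8.6 p [-0.1457  0.037   0.9714] lean deg 24.139694645055876 az 132.24851769420454 y az 158.07275573047295 q [ 2.7664 -0.1454  0.2104 -0.404   2.6477 -0.353 ]
165.7586698117722 0.15026927551496616
```

```bash
cat >> h.py <<'E'
from scipy.optimize import least_squares
X=np.array([0,.0786,.3105,.4119,.0522,.5479,.3199])
LO=np.array([-2.98,-.91,.09,-1.24,.2,-2.68])+.02;HI=np.array([2.98,2.08,2.57,4.39,2.65,2.68])-.0
SP=np.array([2.57,2.57,3.01,3.14,3.14,3.14])*.7/8
def fk(j):
    return design(j)@X, fkparts(j)[3]@Z(j[5])@Z(np.pi/2)
def ik(p,Rm,j0):
    def f(j):
        P,Q=fk(j); return np.r_[(P-p)*10,(R.from_matrix(Q.T@Rm)).as_rotvec(),1e-4*(j-j0)]
    r=least_squares(f,np.clip(j0,LO+1e-6,HI-1e-6),bounds=(LO,HI),xtol=1e-10,ftol=1e-10); return r.x,np.abs(f(r.x)[:6]).max()
def plan(segs,op,start=None):
    """segs: (world target TCP, turn deg, rows). prints rows; checks IK"""
    s=env.get_state();q=s['orientation']
    p,Rm=np.array(s['ee_pos']),R.from_quat([q[1],q[2],q[3],q[0]]).as_matrix(); j=np.array(s['joints'])
    if start: p,Rm,j=start
    for tgt,turn,n in segs:
        rows=[]
        for i in range(n):
            d=np.round(Rm.T@((np.array(tgt)-p)/(n-i))*1000,1); tt=round(turn/n,2)
            p=p+Rm@d/1000; Rm=Rm@Z(np.radians(tt)); jn,e=ik(p,Rm,j)
            fl='' if e<2e-3 else ' ERR%.3f'%e
            if (np.abs(jn-j)>SP).any(): fl+=' FAST%.1f'%(np.abs(jn-j)/SP).max()
            j=jn; rows.append('%g %g %g %g %g'%(*d,tt,op))
            if fl: print('   row',i,fl,j)
        print('; '.join(rows)); print('  ->',p,j)
    return p,Rm,j
E
python3 -c "
from h import *
np.set_printoptions(precision=3,suppress=True)
plan([((-.2,.2,.9),30,4),((-.05,.36,.8),30,5),((.2,.38,.65),25,6),((.43,.34,.4),21,7),((.47,.338,.22),0,4)],50)"
```

```text
row 0  ERR0.015 FAST3.9 [ 1.887 -0.281  0.395  0.306  2.606 -0.404]
-27.2 18.8 32.7 7.5 50; -24.5 22.2 32.8 7.5 50; -21.4 25.2 32.7 7.5 50; -17.9 27.7 32.8 7.5 50
  -> [-0.2  0.2  0.9] [ 1.842 -0.317  0.702  0.268  2.345 -0.128]
   row 0  FAST1.2 [ 1.577 -0.363  0.799  0.399  2.331 -0.185]
-44 -0.4 19.6 6 50; -43.9 4.2 19.6 6 50; -43.2 8.8 19.6 6 50; -42 13.2 19.6 6 50; -40.4 17.5 19.7 6 50
  -> [-0.05  0.36  0.8 ] [ 1.113 -0.337  1.023  0.514  2.219 -0.199]
-46.6 -7.6 11.9 4.17 50; -47 -4.2 11.9 4.17 50; -47.2 -0.7 11.9 4.17 50; -47.2 2.7 11.9 4.17 50; -46.8 6.2 11.9 4.17 50; -46.3 9.5 11.9 4.17 50
  -> [0.2  0.38 0.65] [ 0.571 -0.254  1.297  0.507  2.114 -0.404]
-44 -0.7 21.3 3 50; -43.9 1.6 21.3 3 50; -43.8 3.9 21.3 3 50; -43.5 6.2 21.3 3 50; -43.2 8.4 21.3 3 50; -42.6 10.7 21.3 3 50; -42.1 12.9 21.3 3 50
  -> [0.43 0.34 0.4 ] [ 0.295  0.045  1.489  0.4    1.786 -0.525]
-26.1 3.6 37.8 0 50; -26.1 3.6 37.8 0 50; -26.1 3.6 37.9 0 50; -26.1 3.7 37.8 0 50
  -> [0.47  0.338 0.22 ] [ 0.272  0.225  1.626  0.387  1.501 -0.668]
```

>>> servo_tool(motion="-10 7 12 7.5 50; -10 7 12 7.5 50; -27 19 33 3 50; -24 22 33 4 50; -21 25 33 4 50; -18 28 33 4 50")

```text
time: 9.35
ee_pos: [-0.2003, 0.1977, 0.8974]
orientation: [-0.066, -0.36, 0.91, 0.195]
contact_force: [-0.6, -0.2, 1.0]
gripper_width: 0.0498
grasp_force: 0.0
```

```bash
python3 -c "
from h import *
np.set_printoptions(precision=3,suppress=True)
s,Rm=log()
ya=np.degrees(np.arctan2(Rm[1,1],Rm[0,1])); T=(ya-52)%360
plan([((-.05,.36,.8),T*.25,5),((.2,.38,.65),T*.35,6),((.43,.34,.4),T*.4,7),((.455,.35,.22),0,4)],50)"
```

```text
t 9.35 p [-0.2    0.198  0.897] lean deg 23.104692905211248 az 130.19400872061664 y az 133.5104407852852 q [ 1.901 -0.308  0.698  0.208  2.352 -0.248]
   row 0  FAST1.2 [ 1.633 -0.355  0.793  0.339  2.334 -0.34 ]
-43.7 -5.2 20 4.08 50; -44 -2.1 20 4.08 50; -44 1 20 4.08 50; -43.8 4.1 20 4.08 50; -43.4 7.3 20 4.08 50
  -> [-0.05  0.36  0.8 ] [ 1.141 -0.331  1.013  0.475  2.218 -0.492]
-42.1 -20.7 13.1 4.75 50; -43.7 -17.2 13 4.75 50; -44.9 -13.5 13.1 4.75 50; -45.9 -9.8 13 4.75 50; -46.5 -5.9 13.1 4.75 50; -46.9 -2 13 4.75 50
  -> [0.2  0.38 0.65] [ 0.584 -0.261  1.297  0.483  2.103 -0.638]
-42 -11 22.4 4.66 50; -42.8 -7.5 22.4 4.66 50; -43.3 -4 22.4 4.66 50; -43.4 -0.5 22.4 4.66 50; -43.3 3.1 22.3 4.66 50; -43 6.6 22.4 4.66 50; -42.3 10 22.3 4.66 50
  -> [0.43 0.34 0.4 ] [ 0.301  0.03   1.5    0.388  1.767 -0.555]
-21 2.2 40.3 0 50; -20.9 2.3 40.3 0 50; -21 2.2 40.4 0 50; -20.9 2.3 40.3 0 50
  -> [0.455 0.35  0.22 ] [ 0.304  0.188  1.664  0.383  1.466 -0.673]
```

>>> servo_tool(motion="-40 -5 18 4 50; -44 -2 20 4 50; -44 1 20 4 50; -44 4 20 4 50; -43 7 20 4 50; -42 -21 13 5 50; -44 -17 13 5 50; -45 -13 13 5 50; -46 -10 13 5 50; -46 -6 13 5 50; -47 -2 13 5 50")

```text
time: 10.72
ee_pos: [0.1943, 0.3765, 0.6556]
orientation: [-0.143, 0.053, 0.977, 0.15]
contact_force: [1.1, 0.5, 0.5]
gripper_width: 0.0499
grasp_force: 0.0
```

>>> servo_tool(motion="-42 -11 22 4.5 50; -43 -7 22 4.5 50; -43 -4 22 4.5 50; -43 0 22 4.5 50; -43 3 22 4.5 50; -43 7 22 4.5 50; -42 10 22 4.5 50; -21 2 40 0 50; -21 2 40 0 50; -21 2 40 0 50; -21 2 40 0 50")

```text
time: 12.1
ee_pos: [0.4474, 0.348, 0.2288]
orientation: [-0.179, 0.315, 0.926, 0.106]
contact_force: [-0.1, 0.4, 0.3]
gripper_width: 0.0496
grasp_force: 0.0
```

```bash
python3 -c "
from h import *
np.set_printoptions(precision=3,suppress=True)
s,Rm=log(); snap('wrist','w1'); print(Rm)"
```

```text
t 12.1 p [0.447 0.348 0.229] lean deg 23.31728181452179 az 130.4626135527303 y az 51.431351800820174 q [ 0.304  0.166  1.674  0.385  1.482 -0.682]
[[-0.738  0.621 -0.264]
 [ 0.545  0.779  0.31 ]
 [ 0.398  0.084 -0.913]]
```

View pics/w1.png

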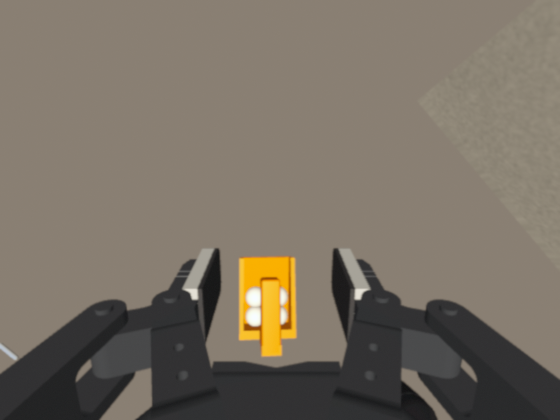

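The wrist view shows the scoop with all four beads at its rear. The bar is at about (271,317), aligned with the tool axis and centred between the fingers.

```bash
python3 -c "
from h import *
np.set_printoptions(precision=4,suppress=True)
L=load('w1');C=cloud(L);p=L['p'].astype(int)
m=(p[...,0]-p[...,2]>120)&(C[...,2]>.07)&(C[...,2]<.1);m[:240]=0;P=C[m]
v=np.linalg.svd(P[:,:2]-P[:,:2].mean(0))[2][0];f=np.array([-.79,.614]);a=P[:,:2]@f;n=P[:,:2]@np.array([.614,.79])
print(len(P),P.mean(0),v,'along',a.min(),a.max(),'across',n.min(),n.max(),'z',np.percentile(P[:,2],[5,50,95]))
m=(p[...,0]-p[...,2]>120)&(C[...,2]>-.01);m[:240]=0;Q=C[m];print('tray along',(Q[:,:2]@f).min(),(Q[:,:2]@f).max(),'across',(Q[:,:2]@[.614,.79]).min(),(Q[:,:2]@[.614,.79]).max())
fm=(a.min()+a.max())/2; nm=(n.min()+n.max())/2; c=f*fm+np.array([.614,.79])*nm; print('bar centre',c)
s,Rm=log()
g=np.r_[c+f*.002,.073]; t=g+.005*Rm[:,2]; pre=t-.06*Rm[:,2]
st=plan([(pre,0,3),(t,0,2)],50)"
```

```text
1499 [0.4863 0.3256 0.0853] [ 0.7931 -0.6091] along -0.21451254513207774 -0.15427801813240122 across 0.5480158033196785 0.563984242737439 z [0.0839 0.0855 0.0868]
tray along -0.2405635404522814 -0.12578966049468332 across 0.5292879928975623 0.5882421865001723
bar centre [0.4871 0.326 ]
t 12.15 p [0.445  0.3467 0.222 ] lean deg 23.438428296522176 az 131.59951738372604 y az 51.40643865880699 q [ 0.3034  0.172   1.6808  0.3841  1.4779 -0.6826]
-33.4 -0.5 21.3 0 50; -33.4 -0.4 21.3 0 50; -33.5 -0.5 21.4 0 50
  -> [0.5004 0.3104 0.1231] [ 0.221   0.3626  1.6481  0.3748  1.3597 -0.8142]
0 0 30 0 50; 0 0 30 0 50
  -> [0.4841 0.3287 0.0684] [ 0.2563  0.4194  1.6913  0.3938  1.2554 -0.8231]
```

>>> servo_tool(motion="-33 -0.5 21 0 50; -33 -0.5 21 0 50; -34 -0.5 22 0 50;0 0 20 0 50; 0 0 20 0 50;0 0 20 0 50;0 0 0 0 50;0 0 0 0 0;0 0 0 0 0;0 0 0 0 0;0 0 0 0 0", squeeze=50)

```text
time: 13.52
ee_pos: [0.4896, 0.3313, 0.081]
orientation: [-0.177, 0.314, 0.927, 0.107]
contact_force: [-1.9, -2.0, 4.8]
gripper_width: 0.0153
grasp_force: 48.4
```

>>> servo_tool(motion="14 0 -33 0 0;14 0 -33 0 0;14 0 -33 0 0;14 0 -33 0 0;0 0 0 0 0")

```text
time: 14.15
ee_pos: [0.4841, 0.3213, 0.2261]
orientation: [-0.174, 0.313, 0.927, 0.109]
contact_force: [0.9, -1.0, -1.7]
gripper_width: 0.0152
grasp_force: 49.4
```

```bash
python3 -c "
from h import *
np.set_printoptions(precision=4,suppress=True)
s,Rm=log(); print(s['grasp_force'],s['contact_force']); snap('wrist','w2'); snap('side','s2')
a=load('w2')['p'][200:420,160:400];b=load('s2')['p'][220:420,170:400]
c=np.zeros((440,800,3),np.uint8);c[:385,:420]=cv2.resize(a,(420,385));c[:330,420:]=cv2.resize(b,(380,330))
cv2.imwrite('pics/c2.png',c[:,:,::-1])"
```

```text
t 14.15 p [0.4841 0.3213 0.2261] lean deg 22.994911135393952 az 129.25255197725247 y az 51.56398764984217 q [ 0.2443  0.2141  1.622   0.3726  1.4958 -0.7388]
49.43553149700165 [ 0.9229 -1.0149 -1.674 ]
```

View pics/c2.png

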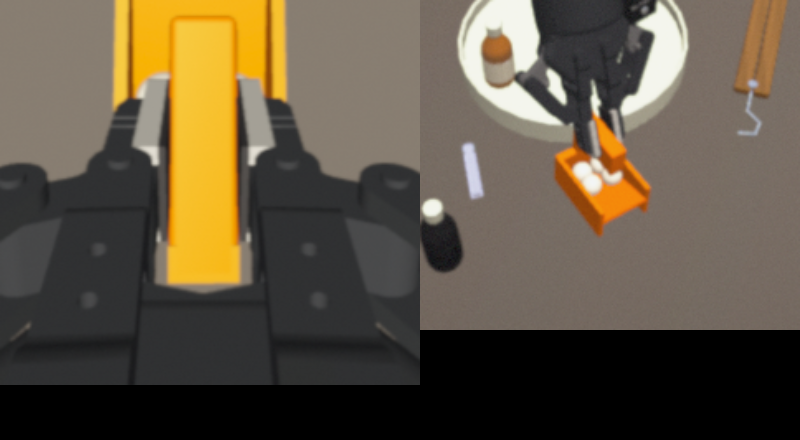

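```bash
cat >> h.py <<'E'
TIN=np.array([.5815,.055,.136])
CORN=np.array([[x,y,z] for x in(-36,40) for y in(-27,27) for z in(0,36)])/1000
LIP=np.array([-36,0,22])/1000
def pourpath(st,S,phis,h,back,op):
    p,Rm,j=st; rows=[]; R0=Rm.copy(); prev=0
    for ph in phis:
        Rn=R0@Z(np.radians(ph)); Sw=Rn@S[:3,:3]; f=-Sw[:,0]; fh=f[:2]/np.linalg.norm(f[:2])
        lip=TIN+np.r_[-back*fh,h]
        tcp=lip-Rn@(S[:3,:3]@LIP+S[:3,3])
        d=np.round(Rm.T@(tcp-p)*1000,1); dt=round(ph-prev,2); prev=ph
        p=p+Rm@d/1000; Rm=Rn; jn,e=ik(p,Rm,j); 
        c=(CORN-LIP)@Sw.T+lip; 
        print(ph,'err%.4f sp%.1f'%(e,(np.abs(jn-j)/SP).max()),'dip%.0f roll%.0f'%(np.degrees(np.arcsin(-f[2])),np.degrees(np.arcsin(Sw[2,1]))),'minz',c[:,2].min(),'tcp',p,'q6 %.2f'%jn[5])
        j=jn; rows.append('%g %g %g %g %g'%(*d,dt,op))
    print('; '.join(rows)); return p,Rm,j
E
python3 -c "
from h import *
np.set_printoptions(precision=4,suppress=True)
s,Rm=log();L=load('w2');C=cloud(L);p=L['p'].astype(int)
m=(p[...,0]-p[...,2]>120)&(C[...,2]>.16);m[:200]=0
P=(C[m]-s['ee_pos'])@Rm   # tool frame
P=P[np.abs(P[:,1])<.0085]
f=Rm.T@np.array([-.79,.614,0]);
# bar top = points with highest along scoop z (approx) 
up=Rm.T@np.array([0,0,1.]);h=P@up;k=h>np.percentile(h,50);T=P[k&(np.abs(h-np.median(h[k]))<.006)]
c=T.mean(0);v=np.linalg.svd(T-c)[2];print(len(T),'centre',c,v,'up',up)
n=v[2]*np.sign(v[2]@up);d=v[0]*np.sign(v[0]@f);print('pitch of front: ',np.degrees(np.arcsin((Rm@d)[2])),'n world',Rm@n)
print('front extent',(T@d).max(),'rear',(T@d).min())
fr=(c+d*((T@d).max()-c@d)); print('front top end tool frame',fr,'world',Rm@fr+s['ee_pos'])
x=-d;z=n;y=np.cross(z,x);A=np.c_[x,y,z]; o=fr-A@np.array([-.02,0,.086]); o[1]-=0
S=np.eye(4);S[:3,:3]=A;S[:3,3]=o;np.save('S.npy',S);print(S,'grip pt',A@np.array([.008,0,.072])+o)
"
```

```text
t 14.25 p [0.482  0.3208 0.2219] lean deg 23.128762785776892 az 130.13390410817684 y az 51.56337277006863 q [ 0.2445  0.218   1.6262  0.372   1.4948 -0.7391]
2924 centre [-0.0005  0.0025 -0.0114] [[-0.917  -0.013  -0.3987]
 [ 0.0371 -0.9979 -0.0528]
 [ 0.3972  0.0632 -0.9155]] up [ 0.3942  0.0871 -0.9149]
pitch of front:  -0.12837868124686472 n world [-0.0169 -0.0172  0.9997]
front extent 0.026920722570207396 rear -0.032432528045370564
front top end tool frame [0.0287 0.0029 0.0013] world [0.4622 0.3391 0.2323]
[[-0.917  -0.0371  0.3972 -0.0238]
 [-0.013   0.9979  0.0632 -0.0028]
 [-0.3987  0.0528 -0.9155  0.0721]
 [ 0.      0.      0.      1.    ]] grip pt [-0.0025  0.0017  0.003 ]
```

```bash
python3 -c "
from h import *
np.set_printoptions(precision=3,suppress=True)
s,Rm=log();S=np.load('S.npy')
Sw=Rm@S[:3,:3];f=-Sw[:,0];lip=TIN+np.r_[-.018*f[:2],.05];tcp=lip-Rm@(S[:3,:3]@LIP+S[:3,3])
st=plan([((.50,.25,.27),0,3),(tcp,0,6)],0)
st=pourpath(st,S,list(np.arange(10,181,10)),.03,.018,0)"
```

```text
t 14.25 p [0.482 0.321 0.222] lean deg 23.128762785776892 az 130.13390410817684 y az 51.56337277006863 q [ 0.245  0.218  1.626  0.372  1.495 -0.739]
-11 -13.3 -23.5 0 0; -10.9 -13.3 -23.5 0 0; -11 -13.3 -23.5 0 0
  -> [0.5  0.25 0.27] [ 0.123  0.168  1.591  0.345  1.616 -0.82 ]
-39 -18.1 -13 0 0; -39 -18.1 -13 0 0; -39 -18 -13 0 0; -39 -18.1 -13 0 0; -39 -18 -13 0 0; -39 -18.1 -13 0 0
  -> [0.627 0.014 0.24 ] [-0.229  0.454  1.295  0.247  1.728 -1.15 ]
10 err0.0000 sp0.6 dip-0 roll-3 minz 0.1423855598409851 tcp [0.623 0.01  0.219] q6 -0.99
20 err0.0000 sp0.6 dip-0 roll-7 minz 0.14090610922928745 tcp [0.618 0.006 0.219] q6 -0.82
30 err0.0000 sp0.6 dip1 roll-11 minz 0.1394108492565415 tcp [0.613 0.003 0.22 ] q6 -0.66
40 err0.0000 sp0.6 dip2 roll-14 minz 0.13801278475786316 tcp [0.607 0.001 0.22 ] q6 -0.49
50 err0.0000 sp0.6 dip4 roll-18 minz 0.13686556103174513 tcp [ 0.601 -0.     0.221] q6 -0.32
60 err0.0000 sp0.6 dip7 roll-21 minz 0.1360040358905823 tcp [ 0.595 -0.001  0.222] q6 -0.14
70 err0.0000 sp0.6 dip10 roll-23 minz 0.1354543863398361 tcp [0.59  0.    0.222] q6 0.03
80 err0.000
[... 617 characters left out ...]
1.28
150 err0.0000 sp0.7 dip40 roll-18 minz 0.1422050212606638 tcp [0.564 0.034 0.232] q6 1.46
160 err0.0000 sp0.7 dip43 roll-15 minz 0.14404912930977065 tcp [0.564 0.041 0.233] q6 1.65
170 err0.0000 sp0.7 dip45 roll-11 minz 0.1459606668567658 tcp [0.567 0.047 0.233] q6 1.83
180 err0.0000 sp0.7 dip47 roll-7 minz 0.14788155280056853 tcp [0.57  0.054 0.234] q6 2.02
-7.5 -7.7 18.2 10 0; 0.4 -6 0.1 10 0; 0.3 -6 0.2 10 0; 0.2 -5.9 0.4 10 0; 0.2 -5.9 0.6 10 0; 0.1 -5.9 0.7 10 0; -0 -5.7 0.8 10 0; -0 -5.7 1 10 0; -0.1 -5.7 1 10 0; -0.1 -5.6 1 10 0; -0.1 -5.7 1.2 10 0; -0.1 -5.8 1.1 10 0; -0.2 -5.9 1.2 10 0; -0.1 -6.1 1.2 10 0; -0 -6.3 1.2 10 0; -0 -6.6 1.1 10 0; 0.1 -6.9 0.8 10 0; 0.2 -7.2 0.7 10 0
```

>>> servo_tool(motion="-11 -13 -23 0 0; -11 -13 -24 0 0; -11 -13 -24 0 0;-39 -18 -13 0 0; -39 -18 -13 0 0; -39 -18 -13 0 0; -39 -18 -13 0 0; -39 -18 -13 0 0; -39 -18 -13 0 0;0 0 0 0 0")

```text
time: 15.5
ee_pos: [0.6274, 0.0121, 0.2363]
orientation: [-0.179, 0.316, 0.926, 0.106]
contact_force: [0.1, 0.7, -2.2]
gripper_width: 0.0151
grasp_force: 49.5
```

```bash
python3 -c "
from h import *
np.set_printoptions(precision=3,suppress=True)
s,Rm=log();S=np.load('S.npy')
snap('side','s3');L=load('s3');C=cloud(L)
d=np.hypot(C[...,0]-.58,C[...,1]-.055);P=C[(C[...,2]>.125)&(C[...,2]<.143)&(d<.06)&(L['p'][...,0].astype(int)-L['p'][...,2]<60)];print(len(P),(P.min(0)+P.max(0))/2,P.min(0),P.max(0))
st=(s['ee_pos'],Rm,s['joints'])
st=pourpath(st,S,list(np.arange(10,181,10)),.036,.02,0)" | grep -v '^[1-9]*0 err0.0000'
```

```text
t 15.5 p [0.627 0.012 0.236] lean deg 23.328172702271317 az 130.4406955739082 y az 51.32519849396587 q [-0.231  0.463  1.29   0.247  1.728 -1.148]
436 [0.592 0.058 0.131] [0.545 0.006 0.125] [0.639 0.109 0.138]
100 err0.0000 sp0.6 dip21 roll-27 minz 0.14177216506556956 tcp [0.574 0.006 0.232] q6 0.56
-4.2 -6.3 9.7 10 0; 0.4 -6.3 0.1 10 0; 0.3 -6.3 0.3 10 0; 0.3 -6.3 0.5 10 0; 0.1 -6.2 0.6 10 0; 0.1 -6.1 0.8 10 0; -0 -6 1 10 0; -0.1 -6 1 10 0; -0 -5.9 1.1 10 0; -0.2 -6 1.2 10 0; -0.1 -6 1.3 10 0; -0.2 -6 1.3 10 0; -0.1 -6.2 1.3 10 0; -0.2 -6.5 1.4 10 0; -0 -6.7 1.3 10 0; -0 -7 1.2 10 0; 0.1 -7.3 1 10 0; 0.3 -7.6 0.6 10 0
```

```bash
python3 -c "
from h import *
np.set_printoptions(precision=4,suppress=True)
for n in('t0','s0'):
    L=load(n);C=cloud(L);d=np.hypot(C[...,0]-.593,C[...,1]-.056);p=L['p'].astype(int)
    P=C[(C[...,2]>.13)&(C[...,2]<.142)&(d<.06)&(d>.03)]
    f=lambda c:np.hypot(P[:,0]-c[0],P[:,1]-c[1])-.048
    r=least_squares(f,[.593,.056],loss='soft_l1',f_scale=.002);print(n,len(P),r.x,P.min(0),P.max(0))
"
sed -i 's/^TIN=.*/TIN=np.array([.593,.056,.136])/' h.py
python3 -c "
from h import *
np.set_printoptions(precision=3,suppress=True)
s,Rm=log();S=np.load('S.npy')
st=(s['ee_pos'],Rm,s['joints'])
st=pourpath(st,S,list(np.arange(10,181,10)),.036,.02,0)" | grep -v '^[1-8]*0 err0.0000'
```

```text
t0 184 [0.5941 0.0539] [0.5444 0.0043 0.1302] [0.6444 0.1023 0.1408]
s0 366 [0.5944 0.0579] [0.5446 0.0068 0.13  ] [0.6444 0.1091 0.1382]
t 15.55 p [0.627 0.014 0.237] lean deg 23.36016675090247 az 130.43180045149848 y az 51.414083050760304 q [-0.229  0.461  1.292  0.248  1.729 -1.147]
90 err0.0000 sp0.6 dip17 roll-27 minz 0.1412904407638476 tcp [0.59  0.004 0.231] q6 0.39
100 err0.0000 sp0.6 dip21 roll-27 minz 0.14175618944077886 tcp [0.585 0.007 0.232] q6 0.57
-13.8 0.5 7 10 0; 0.4 -6.3 0.1 10 0; 0.3 -6.3 0.2 10 0; 0.2 -6.3 0.5 10 0; 0.2 -6.2 0.7 10 0; 0 -6.1 0.8 10 0; 0 -6 0.9 10 0; -0 -6 1 10 0; -0.1 -6 1.2 10 0; -0.1 -5.9 1.2 10 0; -0.2 -6 1.2 10 0; -0.1 -6 1.3 10 0; -0.2 -6.2 1.4 10 0; -0.1 -6.5 1.3 10 0; -0.1 -6.7 1.3 10 0; -0 -7 1.2 10 0; 0.1 -7.3 1 10 0; 0.3 -7.6 0.7 10 0
```

>>> servo_tool(motion="-7 0 3 0 0;-7 0 3 10 0; 0.4 -6.3 0.1 10 0; 0.3 -6.3 0.2 10 0; 0.2 -6.3 0.5 10 0; 0.2 -6.2 0.7 10 0; 0 -6.1 0.8 10 0; 0 -6 0.9 10 0;0 0 0 0 0")

```text
time: 16.68
ee_pos: [0.6014, 0.0006, 0.232]
orientation: [-0.206, 0.788, 0.58, -0.014]
contact_force: [-0.0, -0.0, -1.4]
gripper_width: 0.0146
grasp_force: 49.4
```

```bash
sed -i 's/^TIN=.*/TIN=np.array([.594,.056,.136])/' h.py
python3 -c "
from h import *
np.set_printoptions(precision=3,suppress=True)
s,Rm=log();S=np.load('S.npy')
st=(s['ee_pos'],Rm,s['joints'])
Rs=Rm@S[:3,:3];print('lip',Rm@(S[:3,:3]@LIP+S[:3,3])+s['ee_pos'],'f',-Rs[:,0])
st=pourpath(st,S,list(np.arange(10,111,10)),.036,.022,0)" 
```

```text
t 16.68 p [0.601 0.001 0.232] lean deg 23.17842200092142 az 130.30122787653127 y az -14.861365465588102 q [-0.256  0.406  1.373  0.237  1.706  0.036]
lip [0.589 0.038 0.176] f [ 0.206  0.964 -0.17 ]
10 err0.0000 sp0.6 dip13 roll-25 minz 0.14121796380177837 tcp [ 0.596 -0.001  0.23 ] q6 0.20
20 err0.0000 sp0.6 dip17 roll-26 minz 0.14133189776710617 tcp [0.59  0.002 0.231] q6 0.38
30 err0.0000 sp0.6 dip21 roll-27 minz 0.14177838081608288 tcp [0.585 0.005 0.232] q6 0.56
40 err0.0000 sp0.7 dip25 roll-27 minz 0.14254384678719667 tcp [0.581 0.01  0.233] q6 0.74
50 err0.0000 sp0.7 dip29 roll-25 minz 0.14360503738425973 tcp [0.577 0.015 0.235] q6 0.92
60 err0.0000 sp0.7 dip33 roll-24 minz 0.14492970886796863 tcp [0.574 0.021 0.236] q6 1.10
70 err0.0000 sp0.7 dip36 roll-21 minz 0.14647761176560703 tcp [0.573 0.028 0.237] q6 1.28
80 err0.0000 sp0.7 dip40 roll-18 minz 0.1482017138309068 tcp [0.572 0.035 0.238] q6 1.47
90 err0.0000 sp0.7 dip43 roll-15 minz 0.15004962909505157 tcp [0.573 0.042 0.239] q6 1.65
100 err0.0000 sp0.7 dip45 roll-11 minz 0.15196520958783055 tcp [0.575 0.05  0.239] q6 1.84
110 err0.0000 sp0.7 dip47 roll-7 minz 0.15389025136530113 tcp [0.579 0.057 0.24 ] q6 2.03
-3.8 -4 3.3 10 0; -0.1 -6.2 1.2 10 0; -0.1 -6.2 1.3 10 0; -0.2 -6.3 1.4 10 0; -0.2 -6.4 1.4 10 0; -0.2 -6.5 1.5 10 0; -0.1 -6.7 1.5 10 0; -0.1 -7.1 1.4 10 0; -0 -7.3 1.3 10 0; 0.1 -7.8 1.1 10 0; 0.3 -8 0.8 10 0
```

>>> servo_tool(motion="-1 -6 2 5 0;-1 -6 2 5 0; -0.1 -6.2 1.2 10 0; -0.1 -6.2 1.3 10 0; -0.2 -6.3 1.4 10 0; -0.2 -6.4 1.4 10 0; -0.2 -6.5 1.5 10 0; -0.1 -6.7 1.5 10 0; -0.1 -7.1 1.4 10 0; 0 -7.3 1.3 10 0; 0.1 -7.8 1.1 10 0; 0.3 -8 0.8 10 0")

```text
time: 18.18
ee_pos: [0.5732, 0.061, 0.2423]
orientation: [-0.107, 0.927, -0.314, -0.177]
contact_force: [-0.1, -0.5, -0.9]
gripper_width: 0.0151
grasp_force: 49.5
```

```bash
python3 -c "
from h import *
np.set_printoptions(precision=3,suppress=True)
s,Rm=log();S=np.load('S.npy');Rs=Rm@S[:3,:3];print('lip',Rm@(S[:3,:3]@LIP+S[:3,3])+s['ee_pos'],'f',-Rs[:,0])
snap('side','s4');snap('top','t4');snap('wrist','w4')
a=load('t4')['p'][150:260,190:330];b=load('s4')['p'][150:330,160:350]
c=np.zeros((420,800,3),np.uint8);c[:314,:400]=cv2.resize(a,(400,314));c[:379,400:]=cv2.resize(b,(400,379))
cv2.imwrite('pics/c4.png',c[:,:,::-1])"
```

```text
t 18.18 p [0.573 0.061 0.242] lean deg 23.160725984485005 az 130.24225989364012 y az -128.44624451016378 q [-0.177  0.318  1.466  0.262  1.682  2.033]
lip [0.57  0.072 0.175] f [ 0.567 -0.386 -0.728]
```

View pics/c4.png

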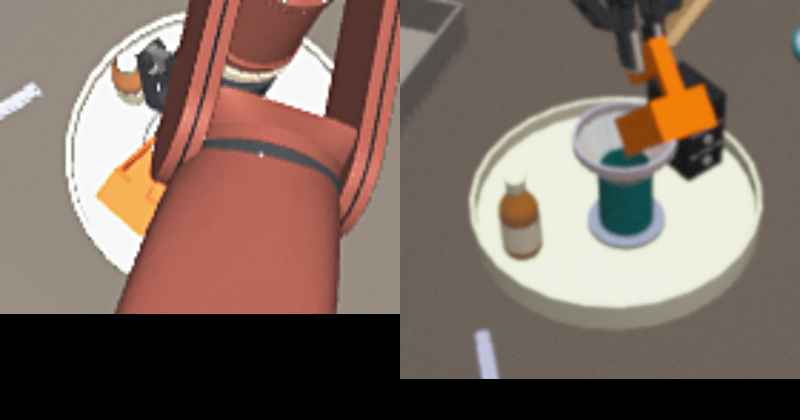

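No beads on the turntable or in the funnel, and the load dropped by about 0.5 N. I'll lift off, turn back and return to the scoop's spot.

```bash
python3 -c "
from h import *
np.set_printoptions(precision=3,suppress=True)
s,Rm=log();S=np.load('S.npy')
p=s['ee_pos'];R2=Rm@Z(-np.pi)
o=R2@S[:3,3];t=np.array([.479,.333,.0])-o;print('place tcp',t)
st=plan([(p+[0,0,.07],0,2),((.5,.2,.27),-100,10),(t+[0,0,.1],-80,8),(t+[0,0,.02],0,3),(t,0,3)],0)"
```

```text
t 18.32 p [0.573 0.061 0.242] lean deg 23.162072070126023 az 130.2921198974609 y az -128.04343369328976 q [-0.177  0.319  1.466  0.262  1.682  2.025]
place tcp [0.482 0.326 0.076]
-13.8 -3.1 -32 0 0; -13.8 -3.1 -32 0 0
  -> [0.573 0.061 0.312] [-0.177  0.276  1.386  0.267  1.8    2.058]
-11.3 -6.1 10.1 -10 0; -10 -7.9 10.1 -10 0; -8.5 -9.6 10.1 -10 0; -6.7 -10.9 10 -10 0; -4.8 -11.9 10.1 -10 0; -2.6 -12.5 10 -10 0; -0.4 -12.8 10.1 -10 0; 1.8 -12.7 10 -10 0; 4 -12.1 10.1 -10 0; 6.1 -11.3 10 -10 0
  -> [0.5  0.2  0.27] [0.039 0.144 1.618 0.325 1.642 0.49 ]
10.7 -3.7 16.2 -10 0; 11.2 -1.8 16.2 -10 0; 11.3 0.2 16.3 -10 0; 11.1 2.1 16.2 -10 0; 10.5 4 16.3 -10 0; 9.7 5.8 16.2 -10 0; 8.5 7.5 16.3 -10 0; 7.2 8.8 16.2 -10 0
  -> [0.482 0.326 0.176] [ 0.253  0.267  1.659  0.377  1.417 -0.769]
-10.5 -2.4 24.4 0 0; -10.5 -2.4 24.4 0 0; -10.6 -2.3 24.4 0 0
  -> [0.482 0.326 0.096] [ 0.253  0.366  1.701  0.389  1.286 -0.823]
-2.6 -0.6 6.1 0 0; -2.6 -0.6 6.1 0 0; -2.7 -0.6 6.1 0 0
  -> [0.482 0.326 0.076] [ 0.253  0.395  1.707  0.393  1.254 -0.837]
```

>>> servo_tool(motion="-14 -3 -32 0 0; -14 -3 -32 0 0;-11 -6 10 -10 0; -10 -8 10 -10 0; -8.5 -9.6 10 -10 0; -6.7 -11 10 -10 0; -4.8 -12 10 -10 0; -2.6 -12.5 10 -10 0; -0.4 -12.8 10 -10 0; 1.8 -12.7 10 -10 0; 4 -12 10 -10 0; 6 -11.3 10 -10 0")

```text
time: 19.82
ee_pos: [0.5006, 0.1999, 0.2705]
orientation: [-0.204, 0.833, 0.513, -0.031]
contact_force: [0.6, 0.3, -2.1]
gripper_width: 0.0151
grasp_force: 49.5
```

```bash
python3 -c "
from h import *
np.set_printoptions(precision=3,suppress=True)
s,Rm=log();snap('side','s5');snap('top','t5')
a=load('t5')['p'][180:230,225:290];b=load('s5')['p'][160:300,180:350]
c=np.zeros((420,800,3),np.uint8);c[:308,:400]=cv2.resize(a,(400,308),interpolation=cv2.INTER_CUBIC);c[:329,400:]=cv2.resize(b,(400,329))
cv2.imwrite('pics/c5.png',c[:,:,::-1])
S=np.load('S.npy');R2=Rm@Z(np.radians(-80));o=R2@S[:3,3];t=np.array([.479,.333,.0])-o
st=plan([(t+[0,0,.1],-80,8),(t+[0,0,.02],0,3),(t,0,3)],0)"
```

```text
t 19.82 p [0.501 0.2   0.27 ] lean deg 23.161506958567433 az 130.24147391035487 y az -24.80677916946687 q [0.038 0.146 1.616 0.325 1.642 0.485]
10.6 -3.6 16.2 -10 0; 11.1 -1.7 16.3 -10 0; 11.2 0.2 16.2 -10 0; 11 2.2 16.3 -10 0; 10.5 4 16.2 -10 0; 9.7 5.8 16.3 -10 0; 8.5 7.4 16.2 -10 0; 7 8.8 16.3 -10 0
  -> [0.482 0.326 0.175] [ 0.252  0.268  1.658  0.377  1.418 -0.77 ]
-10.5 -2.4 24.4 0 0; -10.5 -2.4 24.3 0 0; -10.6 -2.3 24.4 0 0
  -> [0.482 0.326 0.096] [ 0.252  0.367  1.701  0.389  1.287 -0.824]
-2.6 -0.6 6.1 0 0; -2.7 -0.6 6.1 0 0; -2.6 -0.6 6.1 0 0
  -> [0.482 0.326 0.076] [ 0.252  0.395  1.707  0.393  1.255 -0.838]
```

View pics/c5.png

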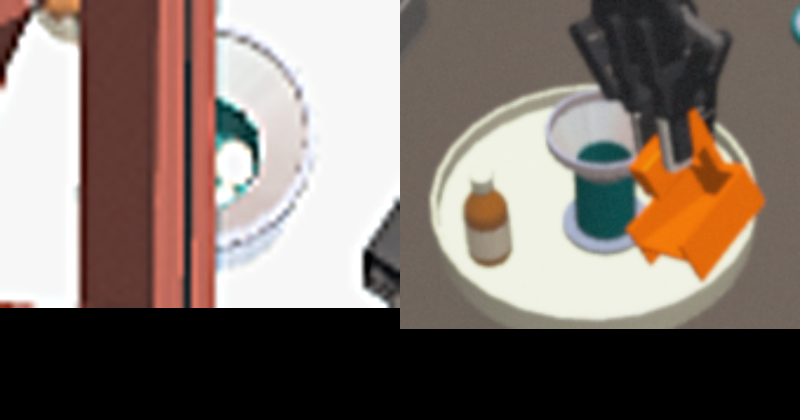

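White beads are visible in the tin at about (235,160) in the left crop, and the scoop is empty. Placing the scoop back.

>>> servo_tool(motion="10.6 -3.6 16 -10 0; 11 -1.7 16 -10 0; 11 0 16 -10 0; 11 2 16 -10 0; 10.5 4 16 -10 0; 10 6 16 -10 0; 8.5 7.4 16 -10 0; 7 9 16 -10 0;-10.5 -2.4 24 0 0; -10.5 -2.4 24 0 0; -10.5 -2.4 24 0 0;0 0 0 0 0")

```text
time: 21.42
ee_pos: [0.4826, 0.3227, 0.0966]
orientation: [-0.179, 0.314, 0.926, 0.105]
contact_force: [-0.3, 0.4, -0.3]
gripper_width: 0.0151
grasp_force: 49.4
```

```bash
python3 -c "
from h import *
np.set_printoptions(precision=4,suppress=True)
s,Rm=log();S=np.load('S.npy');print((CORN@S[:3,:3].T+S[:3,3])@Rm.T+s['ee_pos'], s['contact_force'])
plan([(s['ee_pos']-[0,0,.01],0,1)],0)"
```

```text
t 21.43 p [0.4826 0.3227 0.0966] lean deg 23.256517334468764 az 130.79535037478536 y az 51.53836066441376 q [ 0.2475  0.3678  1.6977  0.3869  1.2934 -0.8174]
[[0.4344 0.3316 0.0206]
 [0.434  0.3311 0.0566]
 [0.4685 0.3735 0.0216]
 [0.4681 0.3729 0.0576]
 [0.4933 0.2836 0.0205]
 [0.4929 0.283  0.0565]
 [0.5274 0.3254 0.0216]
 [0.527  0.3249 0.0576]] [-0.3254  0.4085 -0.332 ]
-4 -0.8 9.1 0 0
  -> [0.4827 0.3227 0.0867] [ 0.2474  0.3808  1.7019  0.3888  1.2775 -0.8241]
```

>>> servo_tool(motion="-2.5 -0.5 6 0 0;-2.5 -0.5 6 0 0;-1.5 -0.3 3.5 0 0;0 0 0 0 0")

```text
time: 21.92
ee_pos: [0.4838, 0.324, 0.0818]
orientation: [-0.177, 0.314, 0.927, 0.107]
contact_force: [-0.1, 0.1, -0.7]
gripper_width: 0.0149
grasp_force: 49.5
```

>>> servo_tool(motion="-1 -0.2 2.5 0 0;-1 -0.2 2.5 0 0;0 0 0 0 0")

```text
time: 22.3
ee_pos: [0.4852, 0.3253, 0.0809]
orientation: [-0.177, 0.313, 0.927, 0.108]
contact_force: [-4.6, -2.1, 20.4]
gripper_width: 0.0152
grasp_force: 57.5
```

>>> servo_tool(motion="1 0.2 -2.5 0 0;0 0 0 0 24;0 0 0 0 40;0 0 0 0 40;0 0 0 0 40;0 0 -20 0 40;0 0 -40 0 40;0 0 -50 0 50;14 0 -50 0 85;20 0 -50 0 85")

```text
time: 23.55
ee_pos: [0.5141, 0.2767, 0.2876]
orientation: [-0.176, 0.314, 0.927, 0.107]
contact_force: [0.3, -0.3, 1.1]
gripper_width: 0.0834
grasp_force: 0.0
```

```bash
python3 -c "
from h import *
np.set_printoptions(precision=4,suppress=True)
s,Rm=log()
snap('side','s6');snap('top','t6')
for n in('s6','t6'):
    L=load(n);C=cloud(L);p=L['p'].astype(int);m=(p[...,0]-p[...,2]>100)&(np.hypot(C[...,0]-.48,C[...,1]-.33)<.09)
    P=C[m];h=P[P[:,2]>.077];print(len(P),P.max(0),'bar',h.mean(0),np.percentile(h[:,2],[5,95]),np.linalg.svd(h-h.mean(0))[2][2])
    d=np.hypot(C[...,0]-.442,C[...,1]+.313);P=C[(d<.07)&(C[...,2]>.03)&(C[...,2]<.06)];print('knob',len(P),(P.min(0)+P.max(0))/2,P.mean(0),P.max(0)-P.min(0))
    P=C[(d<.07)&(C[...,2]>.006)&(C[...,2]<.016)];print('disc',(P.min(0)+P.max(0))/2,P.max(0)-P.min(0))
    d=np.hypot(C[...,0]-.594,C[...,1]-.056);w=(d<.022)&(p.min(2)>170)&(C[...,2]<.11);print('beads',w.sum(),C[w].mean(0) if w.any() else '',C[w].max(0) if w.any() else '')
a=load('t6')['p'][180:230,225:290];b=load('s6')['p'][200:410,180:400]
c=np.zeros((420,800,3),np.uint8);c[:308,:400]=cv2.resize(a,(400,308),interpolation=cv2.INTER_CUBIC);c[:382,400:]=cv2.resize(b,(400,382))
cv2.imwrite('pics/c6.png',c[:,:,::-1])"
```

```text
t 23.55 p [0.5141 0.2767 0.2876] lean deg 23.11943145955039 az 130.04846082409637 y az 51.505371677690114 q [ 0.163   0.2065  1.5143  0.3551  1.6379 -0.7689]
1797 [0.5358 0.3782 0.0899] bar [0.4877 0.331  0.085 ] [0.0791 0.088 ] [-0.0886 -0.146  -0.9853]
knob 102 [ 0.4467 -0.313   0.0397] [ 0.4462 -0.3084  0.0412] [0.0276 0.0318 0.0185]
disc [ 0.4453 -0.3124  0.011 ] [0.1058 0.1109 0.01  ]
beads 0  Traceback (most recent call last):
  File "<string>", line 8, in <module>
    P=C[m];h=P[P[:,2]>.077];print(len(P),P.max(0),'bar',h.mean(0),np.percentile(h[:,2],[5,95]),np.linalg.svd(h-h.mean(0))[2][2])
                                         ~~~~~^^^
    return umr_maximum(a, axis, None, out, keepdims, initial, where)
ValueError: zero-size array to reduction operation maximum which has no identity
```

```bash
python3 -c "
from h import *
np.set_printoptions(precision=3,suppress=True)
s,Rm=log()
best=min(np.arange(-20,30,.5),key=lambda t:abs((Rm@Z(np.radians(t)))[2,1]));print('turn for level y',best)
st=plan([((.52,.08,.34),best,5),((.47,-.15,.32),0,5),((.45,-.29,.2),0,5)],85)"
```

```text
t 23.65 p [0.517 0.278 0.294] lean deg 22.835113763226396 az 128.5604353451268 y az 51.569079760064085 q [ 0.163  0.201  1.508  0.356  1.638 -0.769]
turn for level y 14.0
-18.4 -29.6 -20.9 2.8 85; -19.8 -28.6 -20.9 2.8 85; -21.1 -27.6 -20.9 2.8 85; -22.5 -26.6 -21 2.8 85; -23.7 -25.4 -20.9 2.8 85
  -> [0.52 0.08 0.34] [-0.164  0.124  1.508  0.278  1.812 -0.814]
-28.8 -36.6 -8.2 0 85; -28.8 -36.5 -8.2 0 85; -28.8 -36.6 -8.2 0 85; -28.8 -36.5 -8.2 0 85; -28.7 -36.6 -8.1 0 85
  -> [ 0.47 -0.15  0.32] [-0.557  0.142  1.526  0.139  1.86  -1.219]
-27.3 -20.6 14.3 0 85; -27.3 -20.7 14.3 0 85; -27.3 -20.6 14.3 0 85; -27.3 -20.7 14.2 0 85; -27.4 -20.6 14.3 0 85
  -> [ 0.45 -0.29  0.2 ] [-0.754  0.351  1.505  0.057  1.692 -1.434]
```

>>> servo_tool(motion="-18 -30 -21 2.8 85; -20 -29 -21 2.8 85; -21 -28 -21 2.8 85; -22 -27 -21 2.8 85; -24 -25 -21 2.8 85;-29 -37 -8 0 85; -29 -37 -8 0 85; -29 -37 -8 0 85; -29 -37 -8 0 85; -29 -37 -8 0 85")

```text
time: 24.9
ee_pos: [0.4644, -0.1543, 0.3128]
orientation: [-0.188, 0.425, 0.882, 0.084]
contact_force: [-0.1, -0.0, 0.6]
gripper_width: 0.0852
grasp_force: 0.0
```

>>> servo_tool(motion="-27 -20 14 0 85; -27 -20 14 0 85; -27 -21 14 0 85; -27 -21 14 0 85; -27 -21 14 0 85;0 0 0 0 85;0 0 0 0 85")

```text
time: 25.78
ee_pos: [0.4433, -0.292, 0.1954]
orientation: [-0.188, 0.425, 0.882, 0.084]
contact_force: [-0.5, 0.1, -0.0]
gripper_width: 0.0854
grasp_force: 0.0
```

```bash
python3 -c "
from h import *
np.set_printoptions(precision=4,suppress=True)
s,Rm=log();print(Rm[:,1]); snap('wrist','w7');snap('top','t7');snap('side','s7')
for n in('w7','t7','s7'):
    L=load(n);C=cloud(L)
    d=np.hypot(C[...,0]-.446,C[...,1]+.313);P=C[(d<.07)&(C[...,2]>.042)&(C[...,2]<.05)]
    if len(P): print(n,'knobtop',len(P),(P.min(0)+P.max(0))/2,P.mean(0),P.max(0)-P.min(0))
L=load('t7');C=cloud(L);p=L['p'].astype(int);m=(p[...,0]-p[...,2]>100)&(np.hypot(C[...,0]-.48,C[...,1]-.33)<.09)
P=C[m];h=P[P[:,2]>.077];print('scoop',len(h),h.mean(0),P.min(0),P.max(0))
a=L['p'][180:230,225:290];b=load('w7')['p']
c=np.zeros((420,800,3),np.uint8);c[:308,:400]=cv2.resize(a,(400,308),interpolation=cv2.INTER_CUBIC);c[:300,400:]=cv2.resize(b,(400,300))
cv2.imwrite('pics/c7.png',c[:,:,::-1])"
```

```text
t 25.77 p [ 0.4433 -0.292   0.1954] lean deg 23.137812703790466 az 130.1322232510744 y az 38.706314014855195 q [-0.7586  0.3527  1.5129  0.0454  1.6892 -1.4359]
[ 0.7803  0.6253 -0.011 ]
w7 knobtop 835 [ 0.4448 -0.3161  0.045 ] [ 0.4449 -0.3158  0.0456] [0.0269 0.0274 0.0056]
t7 knobtop 29 [ 0.451  -0.3108  0.046 ] [ 0.4526 -0.3099  0.0459] [0.0174 0.0207 0.0072]
s7 knobtop 61 [ 0.4471 -0.3111  0.0454] [ 0.4467 -0.3112  0.0451] [0.0266 0.0301 0.0067]
scoop 124 [0.4884 0.3253 0.0846] [ 0.4373  0.2871 -0.0044] [0.5299 0.3775 0.092 ]
```

View pics/c7.png

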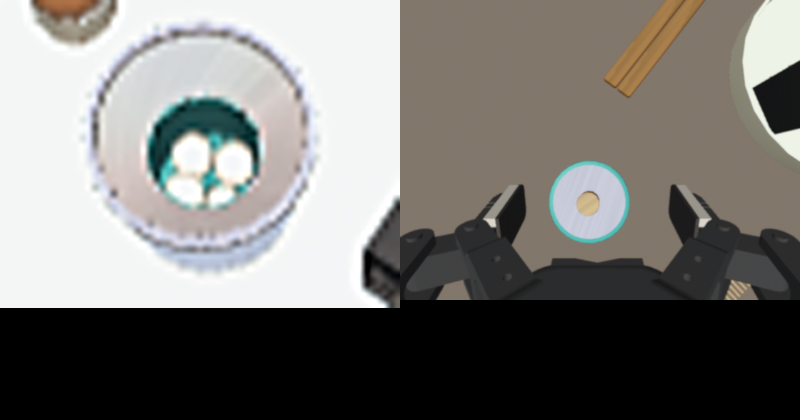

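All four beads sit in the tube at crop pixels (190,155), (235,160), (185,188) and (218,192). The lid knob is at about (588,203) in the wrist view, centred between the fingers.

```bash
python3 -c "
from h import *
np.set_printoptions(precision=4,suppress=True)
s,Rm=log();plan([((.445,-.3155,.075),0,4),((.445,-.3155,.034),0,4)],85)"
```

```text
t 25.93 p [ 0.4438 -0.2917  0.1958] lean deg 23.067993312991387 az 130.21902245256035 y az 38.7916987170819 q [-0.7574  0.3518  1.513   0.0451  1.6887 -1.4362]
-16.6 -3.2 25.7 0 85; -16.6 -3.1 25.7 0 85; -16.6 -3.2 25.8 0 85; -16.6 -3.1 25.7 0 85
  -> [ 0.445  -0.3155  0.075 ] [-0.782   0.5208  1.5314  0.035   1.5024 -1.4664]
-4.1 0.1 9.4 0 85; -4.1 0.1 9.4 0 85; -4.1 0.1 9.4 0 85; -4.2 0.1 9.3 0 85
  -> [ 0.445  -0.3155  0.034 ] [-0.7821  0.5777  1.5381  0.0352  1.4388 -1.4687]
```

>>> servo_tool(motion="-17 -3 26 0 60; -17 -3 26 0 60; -16 -3 25 0 60; -16.5 -3 25.7 0 60;-4 0 9 0 60;-4 0 9 0 60;-4 0 9 0 60;-4 0 9 0 60;0 0 0 0 60;0 0 0 0 60")

```text
time: 27.18
ee_pos: [0.4446, -0.316, 0.0347]
orientation: [-0.189, 0.424, 0.882, 0.084]
contact_force: [0.6, 1.0, 0.2]
gripper_width: 0.0598
grasp_force: 0.0
```

```bash
python3 -c "
from h import *
np.set_printoptions(precision=4,suppress=True)
s,Rm=log();print(s['contact_force'])
plan([((.445,-.3155,.034),0,1)],60)"
```

```text
t 27.18 p [ 0.4446 -0.316   0.0347] lean deg 23.15132121140278 az 130.21798797428033 y az 38.73479755668157 q [-0.7831  0.5791  1.5357  0.0349  1.4415 -1.4685]
[0.5553 1.0163 0.2201]
-0.2 0.6 0.7 0 60
  -> [ 0.445  -0.3155  0.034 ] [-0.7822  0.579   1.5369  0.0353  1.4404 -1.4677]
```

Spot on. Closing and lifting slightly.

>>> servo_tool(motion="0 0 0 0 0;0 0 0 0 0;0 0 0 0 0;0 0 0 0 0;4 0 -9 0 0;12 0 -27 0 0;16 0 -36 0 0;16 0 -36 0 0;16 0 -36 0 0;0 0 0 0 0;0 0 0 0 0", squeeze=60)

```text
time: 28.55
ee_pos: [0.4453, -0.314, 0.1913]
orientation: [-0.189, 0.424, 0.882, 0.084]
contact_force: [-1.0, -0.4, -0.5]
gripper_width: 0.0262
grasp_force: 59.1
```

```bash
cat > lid.py <<'E'
from h import *
np.set_printoptions(precision=4,suppress=True)
def lidfit(fn,s,Rm):
    """disc upper-face plane and rim circle in the tool frame from a wrist or side depth picture"""
    L=load(fn);C=cloud(L);P=(C-s['ee_pos']);T=P@Rm;p=L['p'].astype(int)
    m=(L['d']>0)&(np.linalg.norm(P[...,:2],axis=2)<.075)&(P[...,2]<-.012)&(P[...,2]>-.05)
    hsv=cv2.cvtColor(L['p'],cv2.COLOR_RGB2HSV); teal=m&(hsv[...,0]>80)&(hsv[...,0]<100)&(hsv[...,1]>110)
    return P,m,teal,p
E
python3 -c "
from lid import *
s,Rm=log();print(s['grasp_force'],s['gripper_width'],s['contact_force'])
snap('wrist','w8');snap('side','s8')
for n in('w8','s8'):
    P,m,teal,p=lidfit(n,s,Rm);Q=P[m&((p.max(2)-p.min(2))<60)&(p.min(2)>110)]
    c=np.median(Q,0);A=np.c_[Q[:,:2],np.ones(len(Q))];w=np.abs(Q[:,2]-c[2])<.012;k=np.linalg.lstsq(A[w],Q[w,2],rcond=None)[0];r=A[w]@k-Q[w,2];ok=np.abs(r)<.003;k=np.linalg.lstsq(A[w][ok],Q[w,2][ok],rcond=None)[0]
    T=P[teal];print(n,len(Q),'plane',k,'range',Q.min(0),Q.max(0),'teal',len(T),T.min(0) if len(T) else '',T.max(0) if len(T) else '')
    if len(T)>20:
        r=least_squares(lambda c:np.hypot(T[:,0]-c[0],T[:,1]-c[1])-.054,[0,0],loss='soft_l1',f_scale=.002);print('centre rel tcp',r.x)
c=np.zeros((420,800,3),np.uint8);c[:300,:400]=cv2.resize(load('w8')['p'],(400,300));c[:420,400:]=cv2.resize(load('s8')['p'][0:210,260:460],(400,420))
cv2.imwrite('pics/c8.png',c[:,:,::-1])"
```

```text
t 28.55 p [ 0.4453 -0.314   0.1913] lean deg 23.213194738356002 az 130.24538554491366 y az 38.74272418410106 q [-0.7802  0.3915  1.4712  0.036   1.6945 -1.457 ]
59.128156900405884 0.026235079396777602 [-0.968  -0.4228 -0.5291]
w8 16856 plane [-0.0043 -0.0023 -0.0248] range [-0.049  -0.0451 -0.0276] [ 0.0436  0.0482 -0.0223] teal 3451 [-0.0541 -0.0435 -0.0278] [ 0.0481  0.0532 -0.0232]
centre rel tcp [ 0.0017 -0.0034]
s8 502 plane [-0.0004  0.0121 -0.0253] range [-0.0512 -0.0421 -0.0291] [ 0.0507  0.0526 -0.0148] teal 154 [-0.0537 -0.0067 -0.0344] [ 0.051   0.0586 -0.0231]
centre rel tcp [0.0001 0.0003]
```

View pics/c8.png

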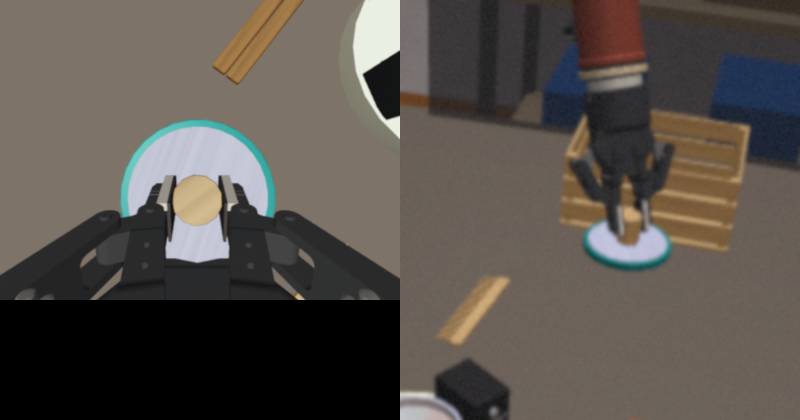

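The lid is held level, with slopes below 0.01 and its underside 35 mm below the TCP. Next I'll stage beside and above the tin and measure the rim with the wrist camera.

```bash
python3 -c "
from lid import *
s,Rm=log();plan([((.5,-.28,.27),0,3),((.60,-.18,.29),0,5),((.68,-.05,.27),0,5)],0)"
```

```text
t 28.65 p [ 0.4449 -0.3137  0.1903] lean deg 23.331297138353705 az 130.26533589668375 y az 38.74139906340445 q [-0.7803  0.3929  1.4719  0.036   1.6947 -1.457 ]
8.4 21 -25.6 0 0; 8.4 21.1 -25.6 0 0; 8.4 21 -25.6 0 0
  -> [ 0.5  -0.28  0.27] [-0.6891  0.3913  1.3213  0.0753  1.8417 -1.3578]
4.6 28.1 -2.7 0 0; 4.6 28.1 -2.7 0 0; 4.6 28.1 -2.7 0 0; 4.6 28 -2.7 0 0; 4.5 28.1 -2.8 0 0
  -> [ 0.6001 -0.18    0.29  ] [-0.4942  0.4859  1.1588  0.1571  1.8866 -1.1485]
7.9 28.8 7.5 0 0; 7.9 28.8 7.5 0 0; 7.9 28.8 7.6 0 0; 7.9 28.8 7.5 0 0; 7.9 28.7 7.6 0 0
  -> [ 0.6799 -0.05    0.27  ] [-0.2942  0.5968  1.0415  0.2323  1.8541 -0.9423]
```

>>> servo_tool(motion="4 10 -13 0 0;8 20 -25 0 0; 8 20 -25 0 0; 6 20 -15 0 0;5 25 -3 0 0; 5 25 -3 0 0;5 25 -3 0 0;5 25 -3 0 0;5 25 0 0 0;5 25 3 0 0;7 26 5 0 0;7 26 7 0 0")

```text
time: 30.15
ee_pos: [0.6384, -0.1158, 0.2854]
orientation: [-0.189, 0.424, 0.882, 0.084]
contact_force: [-1.0, -0.3, -1.3]
gripper_width: 0.0265
grasp_force: 59.1
```

>>> servo_tool(motion="8 26 7 0 0;8 20 7 0 0;4 10 4 0 0;0 0 0 0 0;0 0 0 0 0")

```text
time: 30.78
ee_pos: [0.665, -0.0631, 0.2769]
orientation: [-0.189, 0.425, 0.881, 0.084]
contact_force: [-0.0, -1.2, -0.2]
gripper_width: 0.0263
grasp_force: 59.1
```

```bash
python3 -c "
from lid import *
s,Rm=log();snap('wrist','w9');s2,R2=log()
L=load('w9');C=cloud(L)
d=np.hypot(C[...,0]-.593,C[...,1]-.055);P=C[(C[...,2]>.126)&(C[...,2]<.146)&(d<.062)&(d>.036)]
print(len(P),P.min(0),P.max(0),np.percentile(P[:,2],[50,90,98]))
P=P[P[:,2]>.131]
r=least_squares(lambda c:np.hypot(P[:,0]-c[0],P[:,1]-c[1])-.048,[.593,.055],loss='soft_l1',f_scale=.002);print('tin',r.x,len(P))
az=np.degrees(np.arctan2(P[:,1]-r.x[1],P[:,0]-r.x[0]));print(np.histogram(az,12,(-180,180))[0])
Q,m,teal,p=lidfit('w9',s,Rm);G=Q[m&((p.max(2)-p.min(2))<60)&(p.min(2)>110)];G=G[np.abs(G[:,2]+.025)<.005]
k=np.linalg.lstsq(np.c_[G[:,:2],np.ones(len(G))],G[:,2],rcond=None)[0];print('lid plane',k)
T=Q[teal&(np.abs(Q[...,2]+.027)<.01)];r=least_squares(lambda c:np.hypot(T[:,0]-c[0],T[:,1]-c[1])-.054,[0,0],loss='soft_l1',f_scale=.002);print('lid centre',r.x)
cv2.imwrite('pics/w9.png',L['p'][:,:,::-1])"
```

```text
t 30.77 p [ 0.665  -0.0631  0.2769] lean deg 23.15171756398635 az 130.21699636532117 y az 38.69437702173662 q [-0.3157  0.5608  1.0792  0.223   1.8543 -0.9643]
t 30.82 p [ 0.665  -0.0633  0.277 ] lean deg 23.145027139793395 az 130.17622850402682 y az 38.67493455438745 q [-0.3161  0.5607  1.0791  0.223   1.8543 -0.9643]
2315 [0.5449 0.0042 0.126 ] [0.6444 0.1036 0.1377] [0.1349 0.1362 0.1368]
tin [0.595  0.0534] 1828
[140 129 140 154 154 144 133 149 167 175 174 169]
lid plane [-0.0039 -0.004  -0.0248]
lid centre [ 0.0018 -0.0036]
```

```bash
python3 -c "
from lid import *
s,Rm=log();plan([((.594,.055,.225),0,6),((.594,.055,.195),0,3),((.594,.055,.185),0,2)],0)"
```

```text
t 30.82 p [ 0.665  -0.0633  0.277 ] lean deg 23.145027139793395 az 130.17622850402682 y az 38.67493455438745 q [-0.3161  0.5607  1.0791  0.223   1.8543 -0.9643]
17.4 3.2 17.1 0 0; 17.4 3.2 17.1 0 0; 17.3 3.2 17.1 0 0; 17.4 3.2 17.1 0 0; 17.3 3.2 17.1 0 0; 17.4 3.1 17.1 0 0
  -> [0.594 0.055 0.225] [-0.1805  0.3793  1.421   0.261   1.6664 -0.8709]
-4 0.1 9.1 0 0; -4.1 0.1 9.2 0 0; -4 0.2 9.1 0 0
  -> [0.594 0.055 0.195] [-0.1805  0.4044  1.4463  0.2601  1.6178 -0.8838]
-2 0 4.6 0 0; -2.1 0.1 4.6 0 0
  -> [0.594 0.055 0.185] [-0.1805  0.4136  1.4539  0.2599  1.6016 -0.8882]
```

>>> servo_tool(motion="9 1.5 8.5 0 0;17 3 17 0 0;17 3 17 0 0;17 3 17 0 0;17 3 17 0 0;17 3 17 0 0;9 1.6 8.5 0 0;-4 0.1 9 0 0;-4 0.1 9 0 0;0 0 0 0 0;0 0 0 0 0")

```text
time: 32.2
ee_pos: [0.5944, 0.0537, 0.2051]
orientation: [-0.189, 0.425, 0.881, 0.084]
contact_force: [0.5, 0.1, -1.4]
gripper_width: 0.0259
grasp_force: 59.1
```

```bash
python3 -c "
from lid import *
s,Rm=log();plan([((.594,.055,.1845),0,4)],0);print(s['contact_force'],s['grasp_force'])"
```

```text
t 32.2 p [0.5944 0.0537 0.2051] lean deg 23.170818077338474 az 130.18977133062023 y az 38.69827568369408 q [-0.1824  0.3979  1.4356  0.2599  1.6352 -0.8816]
-1.8 0.2 4.8 0 0; -1.8 0.2 4.8 0 0; -1.8 0.2 4.9 0 0; -1.8 0.2 4.8 0 0
  -> [0.594  0.055  0.1845] [-0.1806  0.4143  1.4538  0.2601  1.6013 -0.8888]
[ 0.5312  0.0777 -1.377 ] 59.134944677352905
```

>>> servo_tool(motion="-1.8 0.2 4.8 0 0;-1.8 0.2 4.8 0 0;-1.8 0.2 4.8 0 0;-1.5 0.2 4.2 0 0;0 0 0 0 0;0 0 0 0 0;0 0 0 0 0;0 0 0 0 0")

```text
time: 33.2
ee_pos: [0.5939, 0.0555, 0.1856]
orientation: [-0.188, 0.424, 0.882, 0.084]
contact_force: [0.2, -0.4, -1.0]
gripper_width: 0.0264
grasp_force: 59.1
```

```bash
python3 -c "
from lid import *
s,Rm=log();print(s['contact_force'],s['grasp_force'],s['qd'])
snap('side','s10');L=load('s10');C=cloud(L);p=L['p'].astype(int)
hsv=cv2.cvtColor(L['p'],cv2.COLOR_RGB2HSV);d=np.hypot(C[...,0]-.595,C[...,1]-.054)
T=C[(hsv[...,0]>80)&(hsv[...,0]<100)&(hsv[...,1]>100)&(C[...,2]>.143)&(d<.07)];print('lid teal',len(T),T.min(0),T.max(0))
P=C[(d<.06)&(C[...,2]>.155)&(C[...,2]<.166)&((p.max(2)-p.min(2))<60)];k=np.linalg.lstsq(np.c_[P[:,:2]-[.595,.054],np.ones(len(P))],P[:,2],rcond=None)[0];print('lid top',k,(P.min(0)+P.max(0))/2)
P=C[(hsv[...,0]<20)&(hsv[...,1]>150)&(np.hypot(C[...,0]-.48,C[...,1]-.33)<.09)&(C[...,2]>.077)];print('scoop bar',P.mean(0))
cv2.imwrite('pics/c10.png',cv2.resize(L['p'][130:410,150:350],(571,600)[0:2])[:,:,::-1])"
```

```text
t 33.2 p [0.5939 0.0555 0.1856] lean deg 23.150411755489507 az 130.18480616958783 y az 38.73497390147691 q [-0.1799  0.4137  1.4529  0.2601  1.6024 -0.8885]
[ 0.1713 -0.3706 -0.9574] 59.13481056690216 [-0.0014  0.0015  0.0026  0.0023  0.0004 -0.0013]
lid teal 330 [0.5387 0.0064 0.1493] [0.6462 0.1121 0.1628]
lid top [-0.0015 -0.0082  0.1604] [0.5925 0.0591 0.1604]
scoop bar [0.4878 0.3309 0.0849]
```

View pics/c10.png

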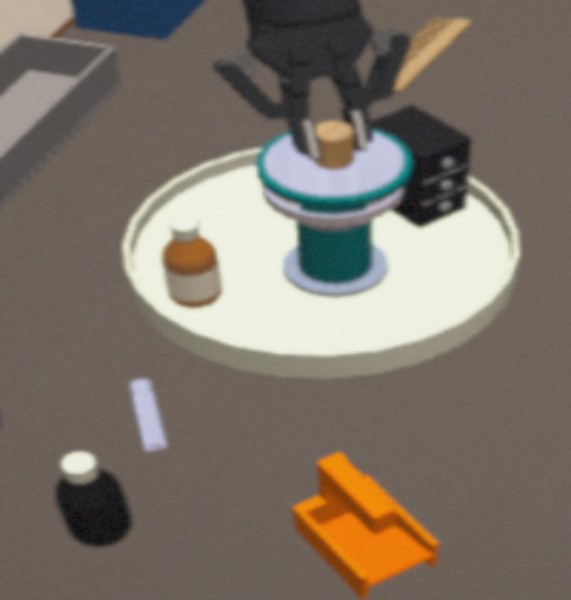

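The lid hovers level over the tin, about 14 mm above it and within 2–3 mm of centre. The scoop stands upright at (365,540) and everything else is in place.

```bash
python3 -c "
from rig import env
print(env.finish_job())"
```

```text
the job is handed in; nothing more can be done
None
```

The job is handed in at about 33 s of the 72 s: all four beads are in the tin, the empty scoop is upright and released on the shelf, and the lid is held level about 14 mm above the tin's mouth, within 2–3 mm of centre; `finish_job()` gave no verdict.

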